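Refill the upright tape dispenser

TASK

The upright tape dispenser has run out: swing its hold-down arm well clear to the side, lift the empty core off the spindle and put it in the kidney dish. Then slide the fresh roll of the same width as that core down over the spindle until it sits flat on the turntable, and swing the arm fully back to its stop over the roll. Leave the narrow tape roll, the two vials and the specimen cup standing where they are.

Things in the scene. Friction and masses are not known exactly. Their poses are not given: they have to be found in the camera images.
- dispenser: Upright bench tape dispenser, fixed. Origin on the worktop, on the spindle axis; z up; x points from the spindle to the arm's pivot post (16 mm thick, at x = +85 mm, y = 0). White base plate: x -88 to +112, y -62 to +62 mm, top 14 mm high. At the front a guide pin (13 mm thick, x -52, y -26 mm) and an upright cutting blade (x -63 to -85, y -37 to -53 mm), both up to 76 mm high.
- spindle_seat (a point): Point on the spindle axis at the turntable's top face, 20 mm above the worktop: where the centre of the underside of a seated core or roll lies. Axes as the dispenser. The grey turntable is 72 mm across and turns freely together with the steel spindle, which is 22 mm thick and ends in a domed tip 58.5 mm above the worktop.
- hold_arm (a joint): Angle of the hold-down arm about its upright pivot, rad: 0 closed, against its stop, over the spindle; grows to 1.75 (stop) as it swings level, clockwise seen from above, towards the dispenser's +y side. Stays where left (friction 0.06 N m). Starts at 0 to 0.12. Steel bar 13 mm wide, top 83 mm above the worktop; white disc 36 mm across under its end, underside at 75 mm, 5 mm over a seated roll or core.
- hold_knob (a point): Middle of the black round knob that stands upright on the free end of the hold-down arm: 16 mm thick, grip from 92 to 110 mm above the worktop (top at 110), this point 99 mm above it. It moves with the arm, 85 mm from the pivot axis, and may slip round in the grip while the arm is led along its arc.
- hold_pivot (a point): Point on the upright pivot axis of the hold-down arm, 80 mm above the worktop.
- spent_core: Empty cardboard tape core, a plain tube 31 mm outside, 25.6 mm inside, 50 mm tall; starts seated upright on the spindle, 12 mm of it above the spindle's tip. Origin at the centre of its underside, z along its axis.
- core_mid (a point): Centre of the empty core, halfway up its axis (25 mm from each end).
- tape_wide: Fresh roll of cream surgical tape on a cardboard core, lying flat, axis upright, right of the dispenser: 56 mm outside diameter, 50 mm tall (the same width as the empty core), bore 25.6 mm right through, so 1.8 mm of play all round on the spindle. Origin at the centre of its underside, z along its axis. 60 to 130 g.
- roll_mid (a point): Centre of the fresh wide roll, halfway up its axis; 25 mm above the turntable when seated.
- tape_narrow: Another cream tape roll of nearly the same diameter (57 mm) but only 25 mm tall: the wrong width, leave it. Origin at the centre of its underside, z up. It and the wide roll may stand in either of two places.
- kidney_dish: Loose steel kidney dish, open at the top, 96 mm (its x) by 217 mm (its y) by 35 mm high, thin floor about 6 mm above the worktop; stands left of the dispenser. Origin at the middle of its underside, z up. Half-moon outline: the flat floor is about 76 mm wide (x) in the middle, 160 mm long (y), and narrows to both ends.
- vial_1: Small standing glass vial, 21 mm across, 44 mm tall, bystander. Origin at the centre of its underside.
- vial_3: Standing glass vial, 26 mm across, 39 mm tall, bystander. Origin at the centre of its underside.
- specimen_cup: Specimen cup with screw lid, 58 mm across, 66 mm tall, bystander. Origin at the centre of its underside.
Not all that is in view belongs to the job. Of the things like the tape_wide, leave any that is turquoise; of the rest the larger one is meant.

How it is judged:
By the outcome, as a careful person would: the job done as asked, in the order asked, and still so for the second after the job is handed in, with the robot touching nothing.
It also fails if it takes over 72 s, if anything falls off the work surface, if the arm or the gripper's body presses on something with over 40 N, if the wrist force passes 120 N, or if a joint passes its speed limit or range.

ROBOT

A 6-joint arm with a two-finger parallel gripper is mounted at the origin on a cart in front of the work surface, level with it; the furniture and walls round the work are solid. World frame = base frame: x ahead of the robot, y to its left, z up, the work surface at z = 0. Lengths are in mm, angles in rad, forces in N, time in s.
With the tool pointing down it reaches from about 350 to 975 mm from the base axis. Payload 7.1 kg.
Tool frame: the origin (TCP) lies midway between the tips of the shut fingers; the grasp point (between the pads) lies 19 mm behind it; z points along the fingers, y is the line along which they close (so a half turn about z gives the same grasp; the last joint's range is limited). The gripper opens to 88 mm and grips with 3 to 60 N. Pads are 20 mm wide; open, the fingers measure 115 mm over their backs; the gripper's body (75 mm by 178 mm) begins 61 mm behind the grasp point.
Start: joints at [1.164, 0.423, 1.63, -0, 1.089, -0.019], TCP at [236.313, 578.585, 189.875] pointing down, gripper open.
Joint ranges: [-3, 3], [-0.9, 2.11], [0.09, 2.58], [-1.31, 4.45], [0.11, 2.69], [-2.54, 2.54]. Speed limits (rad/s): [2.39, 2.39, 3.01, 3.14, 3.14, 3.14].

INTERFACE

Orientations are given as a rotation vector (axis times angle).
In Python, from workcell import ctrl gives the robot as it stands. The module is installed in compiled form; this text tells all that it offers.
- The arm moves only by the tool servo_tool, never from a script. Its argument "increments" is a list of rows, each a list of 7 numbers: the shift along the world's x, y, z in cm, then the turn, a rotation vector about the world's x, y, z in degrees, then the opening, from -1 (shut) to 1 (fully open). A call has 1 to 20 rows; each row is the pose to reach, as a shift and turn from the pose commanded when the call began; what a row does not reach only later rows make up. A row lasts 1/12 s, in which the tool goes at most 41.7 mm and 7.16 degrees, less where a joint would pass 70% of its speed; a pose out of reach is approached as far as the arm can. A call with a gripper value outside its range is refused whole. The fingers move at their own pace and stop on an object; the grip force is fixed at half the most. Time passes only in rows, so rows that repeat a pose let the fingers close. It gives the time, the measured TCP pose, the force, the opening and the grip force at its end, in the units of the state.
- ctrl.get_obs(): the state, without advancing time (a new reading comes with each control period).
- ctrl.get_image(name): name is "scene" or "side" or "wrist"; returns a dict with "image" (420x560x3 uint8, red, green, blue), "fx", "fy", "cx", "cy" (pixels), "extrinsics" (4x4, takes a point from camera to world coordinates); the wrist camera has in their place "tool_from_camera" (4x4, takes a point from camera to tool coordinates, whose origin is the TCP and whose axes are the flange's). Camera axes: x right, y up, looking along -z (the intrinsics and any distortion apply to the point x, -y, -z); pixel columns grow to the right and rows downward; lengths in mm; the calibration is good to about 2 mm. A picture is of the moment at which its call begins: read the wrist's pose just before it. There is no depth.
- ctrl.close_job(): hands the job in; it is judged then, once.
The state is a dict: "t": time; "qpos": joint angles; "qvel": joint speeds; "joint_torque": joint torques, N m; "ee_pos": TCP position; "orientation": TCP orientation; "ft_force": force on the tool from outside, world axes, zero at the start; "moment": the same for the moment, N m; "width": finger opening in mm; "grasp_force": force on a finger pad.
Only numpy, scipy, OpenCV 4.12 (cv2) and the standard library are available. Lean on these libraries where they do the work, as an engineer would, in place of code of your own. Each camera call takes 0.05 s, during which the arm holds its last target. There are 200 camera calls.

## Working session

There is one attempt and no reset: what is moved stays moved. The work goes in short steps, Python scripts to look and compute and a tool call to move; the robot and the scene stay as the last step left them, time stands still between calls to the robot, and variables do not carry over. Pictures are saved under pics/ and viewed, at most 10 in all, crops included, and the job is handed in when it is done.

Besides the shell and the picture viewer there is one more tool, called after "Call:" as name(argument=value, ...), one argument or row to a line, values as JSON. servo_tool: Moves the arm, as the interface text tells. Its arguments: {"type":"object","properties":{"increments":{"type":"array","items":{"type":"array","items":{"type":"number"}}}},"required":["increments"]}

```bash
mkdir -p pics
cat > h.py <<'E'
import numpy as np, cv2
from workcell import ctrl
from scipy.spatial.transform import Rotation as R
def get(name,save=None):
    o=ctrl.get_obs(); d=ctrl.get_image(name)
    if 'extrinsics' in d: E=np.array(d['extrinsics'])
    else:
        T=np.eye(4);T[:3,:3]=R.from_rotvec(o['orientation']).as_matrix();T[:3,3]=o['ee_pos'];E=T@np.array(d['tool_from_camera'])
    d['E']=E
    if save: cv2.imwrite('pics/'+save,cv2.cvtColor(d['image'],cv2.COLOR_RGB2BGR))
    return d
def ray(d,u,v):
    r=d['E'][:3,:3]@np.array([(u-d['cx'])/d['fx'],-(v-d['cy'])/d['fy'],-1.]); return d['E'][:3,3],r
def onz(d,u,v,z):
    c,r=ray(d,u,v); return c+r*(z-c[2])/r[2]
def proj(d,p):
    q=np.linalg.inv(d['E'])@np.append(p,1); return np.array([d['cx']-d['fx']*q[0]/q[2],d['cy']+d['fy']*q[1]/q[2]])
E
python3 - <<'E'
from h import *
ims=[get(n,n+'0.png') for n in('scene','side','wrist')]
for d in ims: print({k:v for k,v in d.items() if k not in('image',)})
print(ctrl.get_obs())
E
```

```text
{'fx': 420.45967081941217, 'fy': 420.45967081941217, 'cx': 288.88885192255754, 'cy': 209.845399398046, 'extrinsics': array([[ 6.31775786e-01,  4.65694725e-01, -6.19667474e-01,
        -1.07083007e+02],
       [-7.75149895e-01,  3.81013920e-01, -5.03955387e-01,
        -5.14116578e+02],
       [ 1.41256780e-03,  7.98721989e-01,  6.01698586e-01,
         7.35002519e+02],
       [ 0.00000000e+00,  0.00000000e+00,  0.00000000e+00,
         1.00000000e+00]]), 'E': array([[ 6.31775786e-01,  4.65694725e-01, -6.19667474e-01,
        -1.07083007e+02],
       [-7.75149895e-01,  3.81013920e-01, -5.03955387e-01,
        -5.14116578e+02],
       [ 1.41256780e-03,  7.98721989e-01,  6.01698586e-01,
         7.35002519e+02],
       [ 0.00000000e+00,  0.00000000e+00,  0.00000000e+00,
         1.00000000e+00]])}
{'fx': 482.3409545474248, 'fy': 482.3409545474248, 'cx': 275.5635560577008, 'cy': 211.90373947459628, 'extrinsics': array([[ 9.49915408e-01,  1.98551914e-01, -2.41325206e-01,
         2.72672064e+02],
       [-3.12489957e-01,  6.11597083e-01, -7.26841823e-01,
        -8.27465780e+02],
       [
[... 1297 characters left out ...]
      1.00000000e+00]])}
{'t': 0.15, 'qpos': array([ 1.16400148e+00,  4.23657556e-01,  1.63047304e+00,  3.28618393e-05,
        1.08860975e+00, -1.90015983e-02]), 'qvel': array([ 0.00090597, -0.00217124, -0.0030976 ,  0.00017796,  0.0005975 ,
       -0.00078474]), 'joint_torque': array([-1.24841872e-04, -5.44976199e+01, -2.73920882e+01,  6.44193403e-02,
        2.05135590e-02, -8.70093527e-05]), 'ee_pos': array([236.13032417, 578.18854187, 189.30140475]), 'orientation': array([-6.05305709e-01, -3.08245097e+00,  1.75227088e-03]), 'ft_force': array([-0.03944642,  0.58608884,  0.16855024]), 'moment': array([-0.00028395, -0.07314748,  0.02256186]), 'grasp_force': 0.0, 'width': 87.96155818369988}
```

View pics/scene0.png

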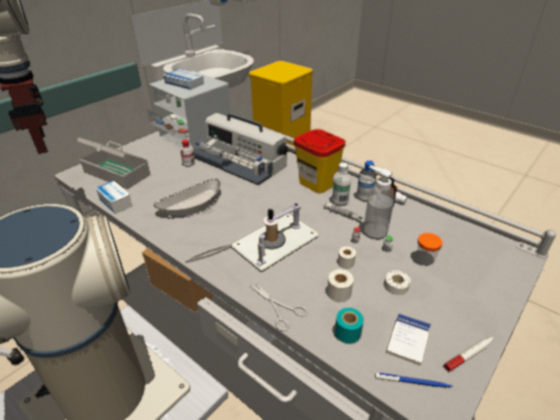

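View pics/side0.png

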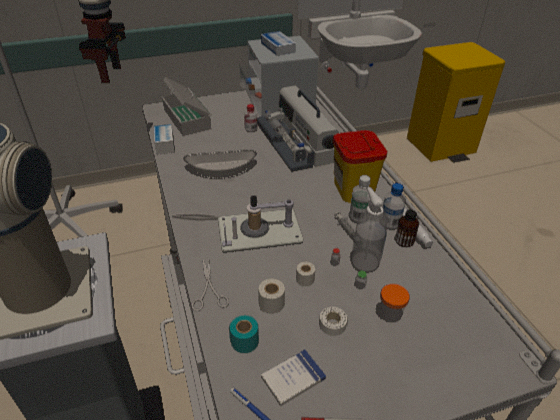

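The scene view shows the dispenser at about (275,240), the knob at (270,214) and the dish at (188,198). The side view shows them at (260,228), (254,201) and (220,163).

Roll candidates, in scene pixels:
- (340,285): large and tall, cream.
- (347,256): a small cream roll.
- (398,282): wide but flat, so this is the narrow roll.
- (349,325): turquoise, leave it.

The one at (340,285), side (271,295), fits best. I'll confirm it in an enlarged crop.

Run:
```python
import cv2,numpy as np
a=cv2.imread('pics/scene0.png')[170:350,220:440]; b=cv2.imread('pics/side0.png')[185:365,180:400]
m=np.hstack([cv2.resize(x,None,fx=1.8,fy=3.2,interpolation=cv2.INTER_CUBIC) if 0 else cv2.resize(x,None,fx=1.8,fy=1.8,interpolation=cv2.INTER_CUBIC) for x in(a,b)])
cv2.imwrite('pics/c1.png',m)
cv2.imwrite('pics/c2.png',cv2.resize(cv2.imread('pics/side0.png')[180:260,205:315],None,fx=7,fy=7,interpolation=cv2.INTER_CUBIC))
```

```text
(no output)
```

View pics/c1.png

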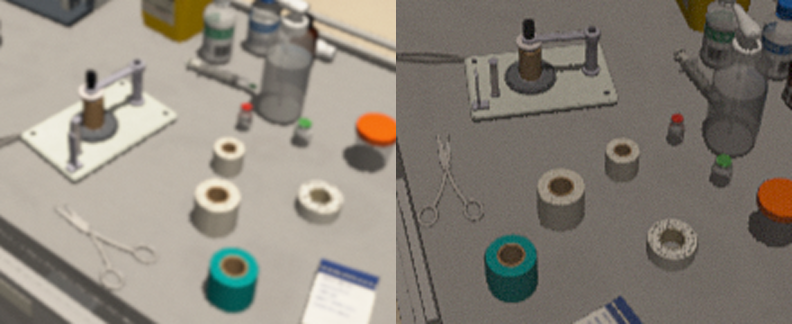

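View pics/c2.png

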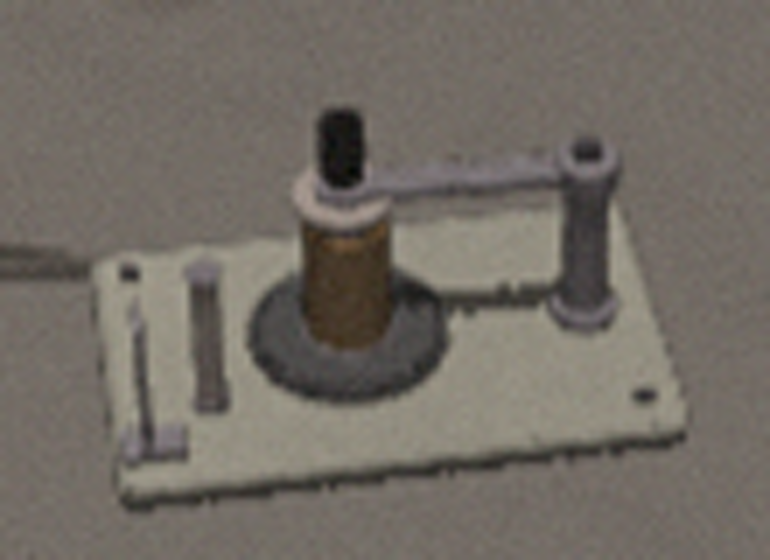

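The crops confirm it: the tall cream roll (scene (340,285), side (271,295)) is the wide one, the largest that isn't turquoise. The small one is thinner and the flat one is narrow. In the side view the knob centre is (254,201), the turntable centre (254.7,227.6) and the post top (289,201).

Run:
```python
from h import *
s=dict(get('side')); c=get('scene')
f=lambda u,v:(205+u/7,180+v/7)
for n,p,z in [('turn',(348,333),20),('knobtop',(343,115),110),('post foot',(583,310),18),('post top',(587,150),88),('pl1',(95,258),14),('pl2',(685,435),14),('pl3',(125,495),14),('pin top',(203,268),76)]:
    print(n,np.round(onz(s,*f(*p),z),1))
g=lambda u,v:(180+(u-396)/1.8,185+v/1.8)
for n,p,z in [('wide',(561,186),50),('narrow',(672,239),25),('small',(622,149),35),('turq',(511,254),50),('cuplid',(785,201),66),('red vial',(677,119),44),('green',(722,162),39)]:
    print(n,np.round(onz(s,*g(*p),z),1))
g=lambda u,v:(220+u/1.8,170+v/1.8)
for n,p,z in [('wide',(217,194),50),('narrow',(320,198),25),('turn',(98,126),20),('knobtop',(91,74),110)]:
    print('scene',n,np.round(onz(c,*g(*p),z),1))
for d,r in((s,(183,257,148,180)),(c,(154,222,180,217))):
    for u,v in((r[0],(r[2]+r[3])/2),(r[1],(r[2]+r[3])/2-5)): print('dish',np.round(onz(d,u,v,35),1))
```

```text
turn [503.9  32.   20. ]
knobtop [507.2  41.5 110. ]
post foot [587.7  20.   18. ]
post top [589.   23.9  88. ]
pl1 [429.3 106.4  14. ]
pl2 [601.1 -47.8  14. ]
pl3 [411.1 -16.8  14. ]
pin top [450.5  18.   76. ]
wide [ 475.5 -192.9   50. ]
narrow [ 577.  -285.2   25. ]
small [ 569.2 -147.1   35. ]
turq [ 395.4 -267.1   50. ]
cuplid [ 701.7 -304.2   66. ]
red vial [ 650.4 -128.    44. ]
green [ 674.7 -207.9   39. ]
scene wide [ 476.2 -188.6   50. ]
scene narrow [ 574.9 -282.5   25. ]
scene turn [505.4  31.9  20. ]
scene knobtop [504.  41. 110.]
dish [381.2 340.1  35. ]
dish [589.5 299.6  35. ]
dish [410.8 405.7  35. ]
dish [551.7 273.2  35. ]
```

Call:
servo_tool(
  increments=[
    [13,-27,-1,0,0,7,0],
    [26.4,-54.4,-2,0,0,14,0],
    [26.4,-54.4,-2,0,0,14,0],
    [26.4,-54.4,-2,0,0,14,0],
    [26.4,-54.4,-2,0,0,14,0],
    [26.4,-54.4,-2,0,0,14,0],
    [26.4,-54.4,-2,0,0,14,0],
    [26.4,-54.4,-2,0,0,14,0],
    [26.4,-54.4,-2,0,0,14,0],
    [26.4,-54.4,-2,0,0,14,0],
    [26.4,-54.4,-2,0,0,14,0],
    [26.4,-54.4,-2,0,0,14,0],
    [26.4,-54.4,-2,0,0,14,0],
    [26.4,-54.4,-2,0,0,14,0],
    [26.4,-54.4,-2,0,0,14,0],
    [26.4,-54.4,-2,0,0,14,0],
    [26.4,-54.4,-2,0,0,14,0],
    [26.4,-54.4,-2,0,0,14,0],
    [26.4,-54.4,-2,0,0,14,0],
  ],
)

```text
t: 1.83
ee_pos: [499.7, 35.6, 169.8]
orientation: [-0.223, -3.133, -0.0]
ft_force: [-0.7, 0.2, 0.4]
width: 43.7
grasp_force: 0.0
```

Run:
```python
from h import *
d=get('wrist','w1.png'); o=ctrl.get_obs(); print(o['t'],o['ee_pos'],o['orientation'],o['width'],o['ft_force']); np.save('w1.npy',d['E'])
```

```text
1.8833 [499.76055941  35.74338046 169.88282606] [-2.22485346e-01 -3.13341653e+00 -2.14744955e-04] 44.03853086178462 [-0.52965179  0.17855525  0.27045208]
```

View pics/w1.png

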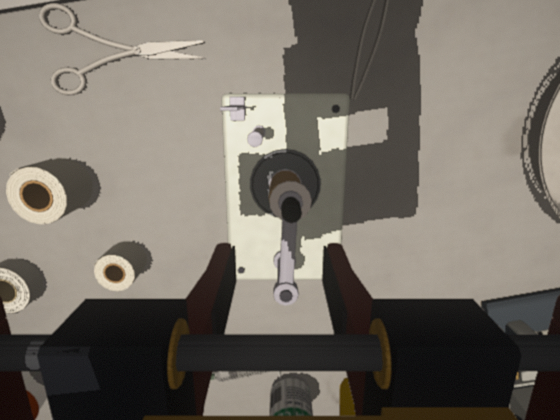

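The wrist view shows the plate corners at (222,95), (350,95), (347,279) and (231,279). The turntable centre is (285,182), the knob top (291,209) and the post top (286,294).

Run:
```python
from h import *
d=get('wrist')
im=d['image']; hsv=cv2.cvtColor(im,cv2.COLOR_RGB2HSV)
for n,p,z in [('turn',(285,182),20),('knob',(291.5,207),110),('post',(286,294),88),('pin',(255,138),76),('c1',(222,95),14),('c2',(350,95),14),('c3',(347,279),14),('c4',(231,279),14),('wide',(38,196),50),('wideL',(7,196),50),('wideR',(67,196),50),('bore',(38,197),50),('small',(115,272),35)]:
    print(n,np.round(onz(d,*p,z),1))
# knob mask
g=im.max(2); m=((g<28)&(np.indices(g.shape)[0]<235)).astype(np.uint8)[180:235,270:315]
n,l,s,c=cv2.connectedComponentsWithStats(m); print(s,c+[270,180])
```

```text
turn [503.4  41.6  20. ]
knob [501.5  45.3 110. ]
post [588.1  29.8  88. ]
pin [450.4  23.5  76. ]
c1 [412.8  -6.1  14. ]
c2 [429.8 113.8  14. ]
c3 [623.9  94.7  14. ]
c4 [605.9 -32.7  14. ]
wide [ 477.4 -185.4   50. ]
wideL [ 473.4 -213.8   50. ]
wideR [ 481.1 -158.9   50. ]
bore [ 478.3 -185.8   50. ]
small [ 570.  -145.4   35. ]
[[   0    0   45   55 2452]
 [  15   19    2    3    3]
 [  18   18   11    8   17]
 [  29   28    1    3    3]] [[291.98980424 207.05016313]
 [285.66666667 200.        ]
 [293.35294118 200.64705882]
 [299.         209.        ]]
```

Call:
servo_tool(
  increments=[
    [0.2,0.9,-3,0,0,0,0],
    [0.2,0.9,-6,0,0,0,0],
    [0.2,0.9,-8.4,0,0,0,0],
    [0.2,0.9,-8.4,0,0,0,0],
    [0.2,0.9,-8.4,0,0,0,-0.4],
    [0.2,0.9,-8.4,0,0,0,-0.7],
    [0.2,0.9,-8.4,0,0,0,-0.9],
    [0.2,0.9,-8.4,0,0,0,-1],
    [0.2,0.9,-8.4,0,0,0,-1],
    [0.2,0.9,-8.4,0,0,0,-1],
  ],
)

```text
t: 2.77
ee_pos: [502.9, 43.6, 86.7]
orientation: [0.225, 3.132, 0.0]
ft_force: [-0.3, -0.1, 0.6]
width: 7.2
grasp_force: 0.0
```

Run:
```python
from h import *
d=get('wrist','w2.png'); o=ctrl.get_obs(); print(o['t'],o['ee_pos'],o['orientation'],o['width'],o['ft_force'],o['grasp_force'])
```

```text
2.8167 [502.70892668  43.54372587  86.52576594] [2.25217445e-01 3.13230541e+00 2.43316788e-04] 3.556138823362911 [ 0.53629841 -0.49007188 -0.00252206] 0.0
```

View pics/w2.png

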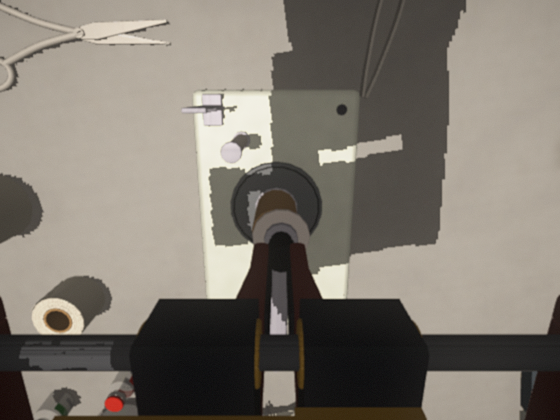

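The fingers have shut past the knob, with the opening at 3.5 mm. The knob is at (281,240) and appears in front of the fingers. I'll compare it with the projected TCP.

Run:
```python
from h import *
d=get('wrist'); o=ctrl.get_obs(); print(o['width'],o['grasp_force'],o['ee_pos'])
p=np.array(o['ee_pos'])
for z in(86.5,105,110): print(z,proj(d,[p[0],p[1],z]))
for z,pt in((110,(281,240)),(20,(276,206)),(76,(233,152)),):print(np.round(onz(d,*pt,z),1))
for pt in((194,92),(360,92)):print(np.round(onz(d,*pt,14),1))
cv2.imwrite('pics/c3.png',cv2.cvtColor(cv2.resize(d['image'][190:340,200:360],None,fx=4,fy=4,interpolation=cv2.INTER_CUBIC),cv2.COLOR_RGB2BGR))
```

```text
1.4469793188165454 0.0 [502.56928325  43.53441401  86.33156434]
86.5 [278.42245939 236.83567982]
105 [278.37731565 250.01094993]
110 [278.36364325 254.00126065]
[494.9  46.  110. ]
[504.2  41.3  20. ]
[450.8  24.4  76. ]
[412.7  -4.9  14. ]
[429.7 113.1  14. ]
```

View pics/c3.png

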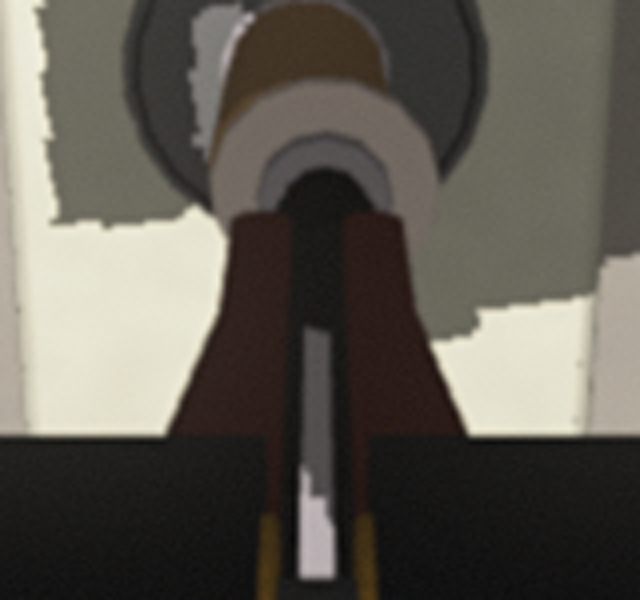

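Run:
```python
from h import *
s=get('side'); o=ctrl.get_obs(); p=np.array(o['ee_pos']); print(o['width'],o['grasp_force'],o['t'],p)
print('tcp',proj(s,p),'knobtop at tcp xy',proj(s,[p[0],p[1],110]), proj(s,[p[0],p[1],92]))
im=s['image'].astype(int)
for r in range(170,232):
    print(r,''.join('R' if a-c>18 and a<90 and a>b*1.5 else '#' if max(a,b,c)<45 else 'b' if a-c>30 else '+' if max(a,b,c)<100 else '.' for a,b,c in im[r,230:300]))
```

```text
0.6833134174488916 0.0 2.9167 [502.44698538  43.53847801  86.16445631]
tcp [252.11754326 204.12122658] knobtop at tcp xy [251.8361457  196.31410916] [252.04934061 202.22900647]
170 +++++++#############################+####+..................+####+#++.
171 +++++++#######+################++########+...................+++.++...
172 ++++++++######+####++###########+########+....................+.......
173 ++++++++++#########++####################+............................
174 ++++++++++###############################+............................
175 ++++++++.++##############################+............................
176 +++++..+..+##############################+............................
177 ++++......+######################R#R#R#R+R............................
178 +.........+R########R####RRR#R+RR##RRR#RR+............................
179 ..........+R##RRR#R##RRRRRR##+R+R#+RR##R#+............................
180 ..........+R#RR#RRR#+RRRRR##RR+#R####+##R+............................
181 ..........+R#R#RR#RR#R##RRRR#R#RR#R#####R+............................
182 ..........+#R+###R#
[... 3026 characters left out ...]
+++++++++.+++++++........
223 ++++++++++++######+++b++bb++++++##+##+++++++++++++++.+.++++++.........
224 ++++++++++++#+###++++++bbbb++++####+++++.++..........+....++..........
225 +++++++++++#######+++++b+b++++++####+++...............++.....+........
226 +++++++++++#####+#++++++bb+b+++####++++................+++++++........
227 +++++++++++#+###++#++++bb+++++++#+#++++...............................
228 +++++++++++#+#####++++bbbbb++++++####++...............................
229 +++++++++++++++##+##+++b+++++++++++###+...............................
230 ++++++++++.+++#####+++++++++++++++###+................................
231 ++.++++....+++######+++++++++++++####+................................
```

Run:
```python
from h import *
s=get('side'); 
for n in('side','scene'):
    d=get(n); print(n,proj(d,[236.1,578.2,189.3]))
    b=cv2.cvtColor(cv2.imread(f'pics/{n}0.png'),cv2.COLOR_BGR2RGB).astype(int)
    m=((b[...,0]-b[...,2]>18)&(b[...,0]<90)&(b[...,0]>b[...,1]*1.5)).astype(np.uint8)
    nn,l,st,c=cv2.connectedComponentsWithStats(m); 
    for x in st[1:]:
        if x[4]>25: print(x)
o=ctrl.get_obs(); print(o['qpos'],o['ee_pos'],o['width'])
c=get('scene'); p=o['ee_pos']; print(proj(c,p),proj(c,[p[0],p[1],110])); im=c['image'].astype(int)
for r in range(190,240):
    print(r,''.join('R' if a-cc>18 and a<90 and a>b*1.5 else '#' if max(a,b,cc)<45 else '+' if max(a,b,cc)<100 else '.' for a,b,cc in im[r,250:310]))
```

```text
side [113.45102579  85.29638024]
[ 82  18  27  21 311]
[ 83  49  26  34 204]
[247 107   7   6  29]
[245 115  12   8  36]
[332 136  55  29 312]
[400 217  18  14 132]
[403 232  12   5  28]
[381 295  25  14  66]
scene [ 45.9456176  155.86035956]
[  0  79  35  27 545]
[ 12 114  35  39 563]
[ 6.28742252e-02  4.04495962e-01  1.96581474e+00 -3.86453012e-05
  7.71278708e-01 -1.36439312e+00] [502.3021878   43.53786013  85.91069583] 0.43393713752431085
[269.57802579 218.73476129] [269.32134239 211.04076401]
190 .............+RRRRRRRRR++++++RRRRRRRRRRRRRRRRRRR++..........
191 .............+RRRRRRRRRR+++++RRRRRRRRRRRRRRRRR++............
192 .............+RRRRRRRRRR+...++RRRRRRRRRRRRRR++..............
193 .............+RRRRRRRRRR+....+RRRR+RRRRRRR++................
194 ..............RRRRRRRRRR+.....+RR+#RRRRR++..................
195 ..............+RRRRRRRRR+.....+RR+#RRR++....................
196 ..............+RRRRRRRRR+.....+RRRRRR+......................
197 ..............+RRRRRRRRR+.....+RRR++........................
198 ..............+RRRRRRRRR+.....+RR+..........................
199 ........
[... 1952 characters left out ...]
.....++++++++++++++...............................
230 ++++++++......++++++++++++++++..............................
231 ++++++.......++++++++++++++++++.............................
232 ++++........+++++++++++++++++++.............................
233 ++...........+++++++++++++++++++............................
234 +..............+++++++++..++++++............................
235 ................++++++++..+++++++...........................
236 ................++++++++...+++++++..........................
237 ........+......++++++++....+++++++..........................
238 ........++.....++++++++.......+++++.........................
239 ........+++...+++++++++........++++.........................
```

Run:
```python
from h import *
p=np.array([236.1,578.2,189.3]); y=np.array([.378,.926,0])
for n in('side','scene'):
    d=get(n)
    for k in(-50,50): print(n,k,[np.round(proj(d,p+k*y+[0,0,h]),1) for h in(0,20,40)])
    b=cv2.cvtColor(cv2.imread(f'pics/{n}0.png'),cv2.COLOR_BGR2RGB).astype(int); 
    r0,r1,c0,c1=(50,95,70,135) if n=='side' else (110,165,5,65)
    for r in range(r0,r1): print(r,''.join('R' if a-cc>14 and a<100 and a>g*1.4 else '#' if max(a,g,cc)<45 else '+' if max(a,g,cc)<80 else '.' for a,g,cc in b[r,c0:c1]))
    im=d['image'].astype(int); 
    R0=(slice(196,207),slice(246,262)) if n=='side' else (slice(205,222),slice(262,278))
    print(np.abs(im[R0]-b[R0]).sum(2))
print(ctrl.get_obs()['width'])
```

```text
side -50 [array([107.7,  93. ]), array([106.2,  86.5]), array([104.6,  79.8])]
side 50 [array([118.9,  78. ]), array([117.5,  71.7]), array([116.1,  65.2])]
50 +++++++###R##RRRRRRRRRRRRRRRR##RRRR######R##RR###++++#+#++++#++++
51 +++++#++++##RRRRRRRRRR#RRRRRRRRR#RR###########R#++++++++#++++#+++
52 #+#+++++++##RRRRRRRRRRR##RR#RRRRRRRR############++++#+++++#+++#+#
53 +#++#++++++#RR####RRRRRRRRR#R#RR#RRR#############+++#++++++++++++
54 +++++++#++++R###RRRRR#RRRRRRRRRR##RRR#########RR##++++++++++++##+
55 +++#++#++++#RR##RR#RR#RRRRR#RRRR###RR##########R#+#++++#++++##+++
56 ++++++++++++#RRRRRRRRRRRRRRR#RR#R#RRR##+#########++++++#++++++++#
57 #+++++++++++#RRRRRRRRR#RR#RRR#RRR#RRR#++#########++++++++++#+#+#+
58 #+##+#+++++#+#R#R#RRRRRRRR#R#RRRRRRRR#++#########++++#+####+++#++
59 +++++#+++#+++#########RRRR#RRRRRRRRRR#+++#######R##+##+#+++++++++
60 +++#++++++++++++++#++####RRRR#RRRRR##+++##########+++++++++++++++
61 #++++++++##++++#+++++#++##RRR#RRRR###+#++########R+++++++++++++++
62 #+#+++#+++++#+#+++#++#+++#RRRRRRRRR#++++++########+++++++++++++++
63 +++++#+++++#++#####+++#+++#RRRRR##R#.+++++#
[... 7092 characters left out ...]
7  45  38]
 [ 42  41  41  32  21  21  12   5   9  12   9  25  29  44  36  25]
 [ 40  45  39  43  41  36  10   5   2  17  14  25  29  22   9  48]
 [ 37  39  42  41  38  26  11   3   4   5   5   5  20  55 101 179]
 [ 45  38  35  33  19   2  12   3   4  10  33  80 128 186 239 275]
 [ 46  39  24   6  59  85  66  35   7   4  80 177 251 290 308 314]
 [ 32  21  46 126 179 171 108  35   9  27 122 226 292 299 286 228]
 [ 23  30 148 245 277 228 130  56  31  58 154 253 280 261 221 140]
 [ 15  68 214 319 308 240 165 126 132 155 197 261 261 268 241 136]
 [ 38 117 261 337 320 237 197 206 199 210 218 252 285 314 290 151]
 [143 199 303 353 331 268 214 181 180 198 227 265 328 350 287 119]]
0.4187263314299851
```

The side and scene masks put the shut fingertips about 25 mm above the reported TCP, just over the knob's top, so they closed above it without touching. I'll open, go 12 mm lower and watch the force.

Call:
servo_tool(
  increments=[
    [0,0,0,0,0,0,-0.2],
    [0,0,0,0,0,0,-0.2],
    [0,0,0,0,0,0,-0.2],
    [0,0,0,0,0,0,-0.2],
    [0,0,-0.4,0,0,0,-0.2],
    [0,0,-0.8,0,0,0,-0.2],
    [0,0,-1.2,0,0,0,-0.2],
    [0,0,-1.2,0,0,0,-0.2],
  ],
)

```text
t: 3.88
ee_pos: [501.6, 43.5, 72.9]
orientation: [-0.225, -3.132, 0.0]
ft_force: [-0.3, -0.1, -0.2]
width: 35.0
grasp_force: 0.0
```

```bash
cat > asc.py <<'E'
from h import *
import sys
def asc(n,r0,r1,c0,c1,st=1):
    d=get(n); im=d['image'].astype(int)
    for r in range(r0,r1,st): print(r,''.join('R' if a-cc>18 and a<90 and a>g*1.5 else '#' if max(a,g,cc)<45 else '+' if max(a,g,cc)<100 else '.' for a,g,cc in im[r,c0:c1]))
    return d
E
python3 - <<'E'
from asc import *
asc('side',180,212,235,275); asc('scene',190,225,245,300)
o=ctrl.get_obs(); print(o['ee_pos'],o['width'],o['ft_force'])
E
```

```text
180 ...+################################+...
181 ...+################################+...
182 ....+##################R##+####R+#RR+...
183 .....+###########+#####RR+#RR#RRR#RR+...
184 .....+R###+#R#####RR+R#+R#R###RR##R++...
185 .....+R#+R#+#R+RR##R#+#RRRRR#R+#####....
186 .....+RRR+##RR#R#R#R#RRRRR#R#R######+...
187 .....+RRR##R#R#+#+RR#R#R#+RRR+#####++...
188 .....++R###RRR+#RRRR##RR#R#RRRR##RR#+...
189 .....+######R#+###+#+#R+###R##RRRRR+....
190 .....+R+R##+R##+###R+###R#RRR#+#+#++....
191 .....+##R#RR+++RR##R#+R##+++++++..+.....
192 ......+##++R#R+R##+RR##++...............
193 ......++++++##R+R######+................
194 ............+##R##RR###+................
195 .............+###+##R##+................
196 .............+#RRR####+.................
197 .............+#+##RR#R++++..............
198 .............+R+R#R#R##+++++............
199 .......+..++++#R##RR+#R+++++............
200 ..+++++++++++R##R#RR#R+++++++...........
201 +++++++++++++########R#+++++............
202 +++++++++++++#RR###+RRR+++++...........+
203 +++++++++++++##+##+#R#R++++++.++++++++++
204 +++++++++++++#RR
[... 1836 characters left out ...]
+..
215 .......................+##RRRRRRR++++.............+....
216 .......................+##RRRR+++++...............+....
217 ....+++++..............+##RRR++++.................+....
218 ...+++++++............++###+++++.......................
219 .+++++++++............+++#+++++........................
220 ++++++++++++..........++++++++.........................
221 +++++++++++++++........++++++..........................
222 +++++++++++++++++......................................
223 ++++++++++++++++++++...................................
224 +++++++++++++++++++++..........................+++.....
[502.03442899  43.55668505  73.48710347] 34.88420530653578 [-0.26581645 -0.16789354  0.51514649]
```

Call:
servo_tool(
  increments=[
    [0,0,-0.4,0,0,0,-0.2],
    [0,0,-0.7,0,0,0,-0.2],
    [0,0,-0.7,0,0,0,-0.5],
    [0,0,-0.7,0,0,0,-0.7],
    [0,0,-0.7,0,0,0,-1],
    [0,0,-0.7,0,0,0,-1],
    [0,0,-0.7,0,0,0,-1],
  ],
)

```text
t: 4.57
ee_pos: [502.3, 43.6, 66.9]
orientation: [0.225, 3.133, 0.0]
ft_force: [0.3, 1.2, -1.3]
width: 14.9
grasp_force: 30.0
```

Run:
```python
from asc import *
o=ctrl.get_obs(); print(o['t'],o['ee_pos'],o['orientation'],o['width'],o['ft_force'],o['grasp_force'],o['qpos'])
d=get('wrist')
for n,z in(('spindle',20),):
    print(proj(d,[504,42,20]),proj(d,[504,33,20]))
asc('side',190,210,240,270)
```

```text
4.5667 [502.29704405  43.62206559  66.89810574] [2.25194603e-01 3.13349360e+00 7.21833677e-05] 14.88851050780215 [ 0.31920789  1.22363286 -1.29511467] 29.999726442620158 [ 6.29939491e-02  4.37516593e-01  1.97445325e+00  6.47989350e-05
  7.29599350e-01 -1.36436349e+00]
[276.66668075 214.45911657] [264.30525501 216.13491441]
190 .+R#####RR#RR###R#R##R#RR#R##R
191 .+#####R###R#RRRR#RRRR#R####RR
192 .+R#+##RR#+RRR####R#RRR##RR+#+
193 .+RR+#R#+#RR#RRR#R###+++++++.+
194 .+RR++RR###R+RRRRR+...........
195 .++++++##+#RR#R###............
196 ...+..+#R##R#####+............
197 .......+#R####RRR+.+..........
198 .......+#R+#R###R#+++++.......
199 .....+++#####R+RR#+++++.......
200 ++++++++###RR###R+++++++......
201 ++++++++#R####RRR++++++.......
202 +++++++++R#RRR#R##+++++.......
203 ++++++++##R##R##RR++++++..++++
204 +++++++++R+######+++++++++++++
205 +++++++++++######+++++++++++++
206 +++++++++++######+++++++++++++
207 +++++++++++++##+++++++++++++++
208 +++++++++++++++++++++++++++...
209 +++++++++++++++++++++++++++...
```

Call:
servo_tool(
  increments=[
    [0.18,0.72,0,0,0,-5,-1],
    [0.36,1.3,0,0,0,-9,-1],
    [0.66,2.0,0,0,0,-14,-1],
    [1.0,2.68,0,0,0,-19,-1],
    [1.42,3.33,0,0,0,-24,-1],
    [1.88,3.92,0,0,0,-29,-1],
    [2.4,4.49,0,0,0,-34,-1],
    [2.96,5.0,0,0,0,-39,-1],
  ],
)

```text
t: 5.33
ee_pos: [530.5, 94.6, 66.8]
orientation: [-1.263, -2.873, 0.001]
ft_force: [-5.9, 6.4, 3.5]
width: 14.5
grasp_force: 30.0
```

Call:
servo_tool(
  increments=[
    [0.51,0.59,0,0,0,-5,-1],
    [1.18,1.0,0,0,0,-10,-1],
    [1.86,1.37,0,0,0,-15,-1],
    [2.59,1.67,0,0,0,-20,-1],
    [3.32,1.9,0,0,0,-25,-1],
    [4.08,2.07,0,0,0,-30,-1],
    [4.86,2.17,0,0,0,-35,-1],
    [5.64,2.21,0,0,0,-40,-1],
    [6.4,2.17,0,0,0,-45,-1],
    [7.17,2.07,0,0,0,-50,-1],
    [7.17,2.07,0,0,0,-50,-1],
  ],
)

```text
t: 6.25
ee_pos: [605.1, 115.7, 67.0]
orientation: [-2.362, -2.07, -0.004]
ft_force: [0.2, 6.9, 0.1]
width: 14.7
grasp_force: 30.0
```

Call:
servo_tool(
  increments=[
    [0,0,0,0,0,0,-0.2],
    [0,0,0,0,0,0,-0.2],
    [0,0,0,0,0,0,-0.2],
    [0,0,3,0,0,0,-0.2],
    [0,0,6.3,0,0,0,0],
    [-3,-2,6.3,0,0,14,0.1],
    [-6,-4,6.3,0,0,28,0.1],
    [-10,-7.4,6.3,0,0,42,0.1],
    [-10,-7.4,6.3,0,0,56,0.1],
    [-10,-7.4,6.3,0,0,70,0.1],
    [-10,-7.4,6.3,0,0,84,0.1],
    [-10,-7.4,6.3,0,0,89,0.1],
    [-10,-7.4,6.3,0,0,89,0.1],
    [-10,-7.4,6.3,0,0,89,0.1],
    [-10,-7.4,6.3,0,0,89,0.1],
    [-10,-7.4,6.3,0,0,89,0.1],
    [-10,-7.4,6.3,0,0,89,0.1],
    [-10,-7.4,6.3,0,0,89,0.1],
  ],
)

```text
t: 7.75
ee_pos: [503.4, 40.0, 130.0]
orientation: [0.215, 3.134, -0.0]
ft_force: [0.4, 0.5, 1.2]
width: 48.1
grasp_force: 0.0
```

Run:
```python
from h import *
d=get('wrist','w3.png'); o=ctrl.get_obs(); print(o['t'],o['ee_pos'],o['orientation'],o['width'],o['ft_force'],o['grasp_force'])
```

```text
7.8 [503.35741827  40.03298207 129.97588297] [-2.14816470e-01 -3.13422438e+00  4.22956785e-04] 48.39146865601175 [-0.10201785 -0.65825902 -0.33224664] 0.0
```

View pics/w3.png

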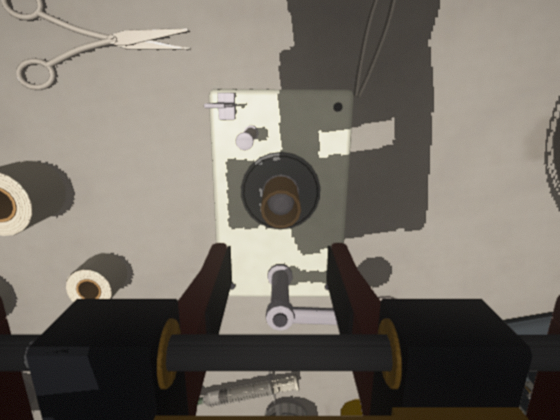

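The arm has swung clear to about (330,316). The core top is at (281,203), the turntable at (280,190) spanning columns 242–319, and the post at (281,317). Next I'll check the camera height against the known sizes.

Run:
```python
from h import *
d=get('wrist'); im=d['image']; E=d['E']; print(E[:3,3])
dep=lambda p:-(np.linalg.inv(E)@np.append(p,1))[2]
print('dep turn',dep([504,41,20]),'core',dep([504,41,70]),'plate front',dep([421,53,14]))
g=im.max(2).astype(int)
# turntable ellipse: dark pixels
m=((g<75)).astype(np.uint8); m[:145]=0;m[240:]=0;m[:,:236]=0;m[:,326:]=0
print(im[190,236:330].max(1).tolist())
print('row90 plate', im[95,200:225].max(1).tolist(), im[95,340:365].max(1).tolist())
print('core row', im[205,250:312].tolist()[::2])
for n,p,z in [('turn',(280.5,190),20),('core',(281,203),70),('post',(281,317),88),('pin',(244,141),76)]: print(n,np.round(onz(d,*p,z),1))
```

```text
[423.91460033  51.22920197 323.48586278]
dep turn 313.7921668480931 core 266.0212753026325 plate front 294.76386795003924
[109, 110, 110, 111, 98, 78, 60, 50, 48, 56, 60, 58, 59, 60, 59, 59, 59, 60, 58, 59, 59, 57, 70, 110, 129, 110, 85, 73, 66, 66, 65, 68, 66, 65, 65, 69, 67, 68, 68, 69, 76, 78, 77, 76, 76, 76, 76, 75, 73, 72, 71, 68, 65, 63, 63, 65, 62, 65, 63, 61, 63, 70, 68, 61, 54, 54, 52, 53, 52, 51, 54, 53, 52, 53, 52, 51, 52, 52, 53, 48, 40, 37, 45, 56, 81, 101, 107, 108, 108, 107, 104, 106, 106, 108]
row90 plate [179, 181, 178, 178, 179, 178, 180, 177, 170, 185, 209, 225, 233, 236, 238, 239, 237, 220, 216, 222, 224, 226, 226, 223, 221] [110, 109, 110, 109, 111, 107, 111, 109, 109, 107, 103, 101, 94, 77, 66, 74, 84, 73, 74, 84, 87, 80, 76, 75, 74]
core row [[59, 58, 53], [58, 59, 54], [60, 58, 55], [59, 57, 53], [65, 64, 60], [104, 99, 92], [86, 70, 51], [80, 63, 45], [63, 51, 39], [64, 59, 55], [74, 70, 69], [79, 75, 74], [85, 81, 80], [86, 81, 81], [86, 82, 81], [85, 81, 80], [84, 81, 80], [84, 81, 80], [82, 78, 78], [79, 75, 75], [75, 71, 71], [66, 63, 61], [59, 49, 36], [63, 51, 38], [87, 69, 48], [65, 57, 47], [52, 51, 50], [51, 51, 47], [53, 53, 49], [54, 51, 49], [54, 53, 50]]
turn [504.1  41.6  20. ]
core [500.9  42.2  70. ]
post [587.   30.5  88. ]
pin [450.9  22.9  76. ]
```

Call:
servo_tool(
  increments=[
    [0.1,0.2,-3,0,0,0,0.1],
    [0.1,0.2,-6,0,0,0,0.1],
    [0.1,0.2,-8,0,0,0,0.1],
    [0.1,0.2,-9,0,0,0,0.1],
    [0.1,0.2,-10,0,0,0,0.1],
    [0.1,0.2,-10,0,0,0,0.1],
  ],
)

```text
t: 8.35
ee_pos: [503.8, 42.2, 28.7]
orientation: [-0.226, -3.131, 0.001]
ft_force: [0.0, 0.6, 0.6]
width: 47.9
grasp_force: 0.0
```

Run:
```python
from asc import *
o=ctrl.get_obs(); print(o['t'],o['ee_pos'],o['ft_force'])
asc('side',190,240,230,285)
```

```text
8.35 [503.83832856  42.16370467  28.69932527] [0.00242586 0.62107783 0.57105399]
190 .........+################################..........+..
191 .........++##########+########+######++###+............
192 ..........##########################+++###+..........+.
193 ..........######++########################+..........+.
194 ..........+#####+####+####################+............
195 ..........+##########++###################+............
196 ..........++##############################+...........+
197 ..........+###############################+...........+
198 ..........++#####################+#######R+...........+
199 ...........+#####################R#R#R+##R+............
200 ............+##########+#R+#R++#RRRRRR#R#R+.......++++.
201 .........++.+RR##RR#RR#RRRR#R#+RRRRR######+.....++++++.
202 +.+++++++++++R#R+R#+#+RR+R+R#R##RRR+#####R+....++++++++
203 +++++++++++++RRR####R#R#R#R###R#R#R+######+....++++++++
204 +++++++++++++######RRRR#R+RR+#RRR+RRR+##+R+...+++++++++
205 ++++++++++++##R###R#+##R#RRR#+##RRR#RR#R##+....++++++++
206 +++++++++++++RR#######RR+R+#+#RR#RR#++++#++....++++++++
[... 1280 characters left out ...]
##+#++++++++++++##++###+................
229 +++++++++++####+##++++++++++++###++####+...............
230 +++++++++++#####+####++++++++########+++...............
231 +++++++++++++##+#######++++#+#########++...............
232 +++++++++++++####+#+#+#+#####+#######+++...............
233 +++++++......+#######+##+#+#########++++...............
234 ...++++......+#+##########+++#####+++++................
235 ...++++......++++########+++####+++++++................
236 ...++++......++++++#########+#++++++++++...............
237 ...+++++........+++++++++++++++++++++++++..............
238 ...++++.........++++++++++++++++++++++++++.............
239 ...............+++++++++++++++++++++++++++.............
```

Call:
servo_tool(
  increments=[
    [0,0,-0.5,0,0,0,0.1],
    [0,0,-1,0,0,0,0.1],
    [0,0,-1,0,0,0,-0.2],
    [0,0,-1,0,0,0,-0.5],
    [0,0,-1,0,0,0,-1],
    [0,0,-1,0,0,0,-1],
    [0,0,-1,0,0,0,-1],
  ],
)

```text
t: 8.98
ee_pos: [504.8, 42.3, 20.2]
orientation: [0.225, 3.133, 0.0]
ft_force: [-0.1, -0.3, 0.4]
width: 30.8
grasp_force: 30.0
```

Call:
servo_tool(
  increments=[
    [0,0,1,0,0,0,-1],
    [0,0,2,0,0,0,-1],
    [0,0,4,0,0,0,-1],
    [0,0,6,0,0,0,-1],
    [0,0,8,0,0,0,-1],
    [0,0,10,0,0,0,-1],
    [0,0,10,0,0,0,-1],
  ],
)

```text
t: 9.57
ee_pos: [507.4, 42.5, 124.5]
orientation: [0.225, 3.126, 0.001]
ft_force: [0.5, 0.1, 0.5]
width: 30.8
grasp_force: 30.0
```

Run:
```python
from asc import *
o=ctrl.get_obs(); print(o['t'],o['ee_pos'],o['ft_force'],o['width'],o['grasp_force'])
s=get('side'); c=get('scene')
a=s['image'][140:186,175:265]; b=c['image'][172:224,146:230]
v=np.hstack([cv2.resize(a,(400,300),interpolation=cv2.INTER_CUBIC),cv2.resize(b,(400,300),interpolation=cv2.INTER_CUBIC)])
w=get('wrist'); cv2.imwrite('pics/c4.png',cv2.cvtColor(np.vstack([v,cv2.resize(w['image'][0:300],(800,300))]),cv2.COLOR_RGB2BGR))
```

```text
9.5667 [507.40651802  42.45324227 124.46724888] [0.50551292 0.05169576 0.45093343] 30.79260126794883 29.986961223185062
```

View pics/c4.png

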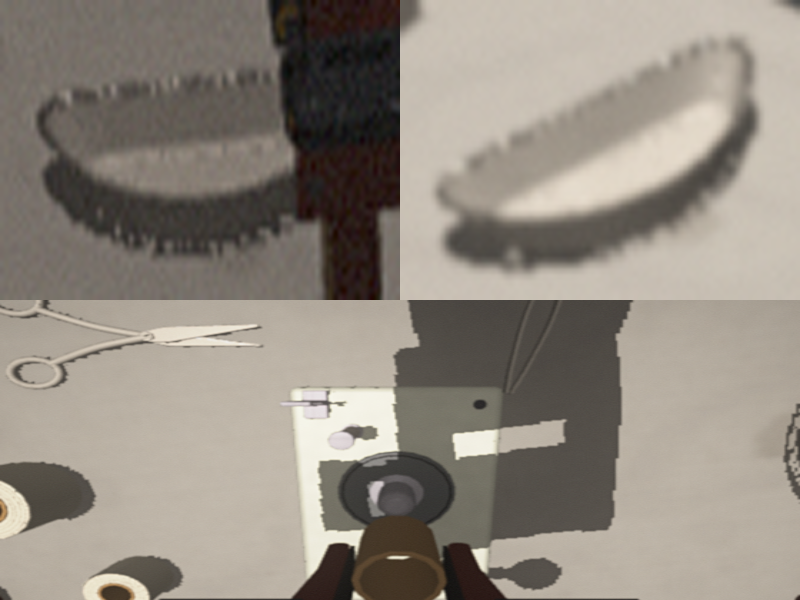

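The core is held and the bare spindle is visible. In the scene view the dish's far rim runs from (154,204) to (217,179), the near rim middle is (192,207.5), and the visible floor starts at (190,199).

Run:
```python
from h import *
c=get('scene');s=get('side')
A=lambda x,y:(146+(x-400)*84/400,172+y*52/300)
B=lambda x,y:(175+x*90/400,140+y*46/300)
for n,p,z in (('endL',(440,190),35),('endR',(748,50),35),('farmid',(585,115),35),('nearmid',(620,208),35),('floorfar',(612,155),6),('floorR',(715,103),6),('floorL',(500,212),6)): print(n,np.round(onz(c,*A(*p),z),1))
for n,p,z in (('endL',(42,120),35),('farmid',(165,82),35),('nearmid',(180,195),35),('floorfar',(180,150),6)): print('s',n,np.round(onz(s,*B(*p),z),1))
b=cv2.cvtColor(cv2.imread('pics/side0.png'),cv2.COLOR_BGR2RGB)
w=get('wrist'); g=cv2.cvtColor(w['image'],cv2.COLOR_RGB2GRAY)
print(proj(w,[504.5,41.5,58.5]))
for r in range(176,214,3): print(r,g[r,250:312:2].tolist())
```

```text
endL [392.4 379.   35. ]
endR [593.7 330.1  35. ]
farmid [488.4 363.3  35. ]
nearmid [450.  285.5  35. ]
floorfar [500.1 358.    6. ]
floorR [573.5 343.6   6. ]
floorL [424.7 372.4   6. ]
s endL [390.1 367.4  35. ]
s farmid [473.1 372.9  35. ]
s nearmid [462.9 282.9  35. ]
s floorfar [477.9 358.9   6. ]
[277.77372029 207.18575507]
176 [64, 65, 64, 62, 63, 64, 60, 62, 58, 59, 62, 61, 62, 64, 62, 61, 59, 58, 59, 57, 57, 58, 58, 58, 58, 59, 61, 58, 59, 55, 43]
179 [65, 63, 62, 61, 63, 62, 58, 57, 58, 67, 86, 96, 100, 102, 102, 102, 99, 94, 85, 63, 57, 59, 56, 55, 56, 57, 57, 57, 58, 57, 54]
182 [63, 63, 63, 61, 68, 104, 107, 153, 200, 150, 91, 96, 101, 101, 98, 101, 98, 95, 94, 93, 80, 59, 55, 55, 57, 57, 56, 58, 56, 57, 57]
185 [64, 63, 61, 73, 135, 135, 174, 204, 207, 151, 89, 84, 72, 70, 70, 71, 74, 85, 91, 91, 92, 88, 66, 56, 56, 56, 56, 55, 54, 56, 56]
188 [63, 63, 60, 67, 125, 155, 201, 202, 203, 166, 73, 68, 68, 68, 66, 68, 68, 67, 70, 87, 90, 88, 81, 56, 55, 57, 56, 57, 54, 55, 55]
191 [63, 62, 63, 58, 120, 190, 201, 201, 166, 70, 67, 70, 68, 68, 68, 67, 68, 66, 64, 66, 84, 87, 
[... 266 characters left out ...]
 85, 75, 55, 55, 54, 55, 53, 54, 56]
200 [62, 60, 59, 72, 135, 179, 197, 157, 69, 76, 81, 84, 82, 83, 84, 86, 81, 81, 76, 67, 63, 82, 84, 67, 53, 55, 55, 53, 54, 55, 56]
203 [59, 61, 60, 57, 114, 140, 191, 136, 70, 82, 82, 84, 89, 89, 90, 87, 86, 79, 80, 73, 64, 80, 75, 53, 53, 54, 53, 53, 54, 54, 52]
206 [60, 58, 59, 57, 112, 131, 151, 118, 71, 78, 84, 86, 89, 88, 86, 86, 85, 86, 78, 76, 64, 72, 56, 53, 55, 54, 54, 54, 54, 53, 54]
209 [60, 60, 57, 57, 74, 130, 131, 111, 72, 77, 85, 87, 87, 86, 86, 86, 85, 81, 79, 77, 62, 54, 51, 55, 53, 53, 53, 55, 53, 55, 55]
212 [61, 59, 57, 71, 127, 131, 130, 130, 84, 74, 81, 85, 86, 84, 85, 85, 82, 80, 74, 67, 56, 54, 54, 56, 54, 54, 55, 53, 54, 55, 39]
```

Call:
servo_tool(
  increments=[
    [-0.5,4,0,0,0,0,-1],
    [-0.8,8,0,0,0,0,-1],
    [-1.1,12,0,0,0,0,-1],
    [-1.5,16,0,0,0,0,-1],
    [-1.8,20,0,0,0,0,-1],
    [-2,24,0,0,0,0,-1],
    [-2.3,27,0,0,0,0,-1],
    [-2.3,28.5,-1,0,0,0,-1],
    [-2.3,28.5,-4,0,0,0,-1],
    [-2.3,28.5,-6,0,0,0,-1],
    [-2.3,28.5,-6,0,0,0,-1],
  ],
)

```text
t: 10.78
ee_pos: [478.2, 325.0, 54.8]
orientation: [-0.224, -3.126, 0.009]
ft_force: [-0.6, -0.2, -0.4]
width: 30.6
grasp_force: 30.0
```

Run:
```python
from asc import *
o=ctrl.get_obs(); p=np.array(o['ee_pos']);print(o['t'],p,o['ft_force'],o['width'],o['grasp_force'])
c=get('scene'); im=c['image'].astype(int)
print('core bottom proj',proj(c,p))
for r in range(150,222): print(r,''.join('R' if a-cc>18 and a<90 and a>g*1.5 else 'c' if a-cc>25 else '#' if max(a,g,cc)<45 else '+' if max(a,g,cc)<100 else '-' if max(a,g,cc)<165 else '.' for a,g,cc in im[r,140:230]))
```

```text
10.7833 [478.18966586 324.98603459  54.7527249 ] [-0.5870729  -0.24625184 -0.43386469] 30.597376652437116 29.98700799420476
core bottom proj [189.78512142 192.62455208]
150 ..................--++--+########c#######RRRRR#############++++#++++++-------..-----------
151 ...................------+#####ccc########################+######++++++-------------------
152 ........................-+####cccc+#######################++++++++###++--------------.----
153 ........................--+##ccc++####################+###+++#++++####++------------...---
154 .........................-++#cc++#####################+++++####+++####+++------+++--...--.
155 ..........................-+++cc++################+++++++#############+++++++--+++-------.
156 ...........................--+++++++#############+++++++#############R++++++++++++-------.
157 -...........................-------++############++++#+###########RRRR++++++++++++--------
158 ----...............................-+###########################RRRRRR+++++++++++++-------
159 ------.............................-+######c+################RRRRRRRRR++
[... 5208 characters left out ...]
+++++++++++---.....................
215 .........--+++++++++++++++++++++++++++++++++++++++++++++++++++++---.......................
216 ........--+++++++++++++++++++++++++++++++++++++++++++++++++++----.........................
217 ......---+++++++++++++++++++++++++++++++++++++++++++++++++++---...........................
218 .....--+++++++++++++++++++++++++++++++++++++++++++++++++++---.............................
219 ....--+++++++++++++++++++++++++++++++++++++++++++++----+---...............................
220 ..---+++++++++++++++++++++++++++++++++++++++++++++--..---.................................
221 .--++++++++++++++++++++++++++++++++++++++++++++++--.......................................
```

Call:
servo_tool(
  increments=[
    [0,0,-1.5,0,0,0,-1],
    [0,0,-3,0,0,0,-1],
    [0,0,-4,0,0,0,-1],
    [0,0,-4.5,0,0,0,-1],
    [0,0,-4.8,0,0,0,-1],
    [0,0,-4.8,0,0,0,-1],
    [0,0,-4.8,0,0,0,-1],
  ],
)

```text
t: 11.42
ee_pos: [482.0, 327.4, 12.4]
orientation: [0.225, 3.133, 0.001]
ft_force: [-0.2, 0.6, 0.3]
width: 30.4
grasp_force: 30.0
```

Call:
servo_tool(
  increments=[
    [0,0,-0.4,0,0,0,-1],
    [0,0,-0.4,0,0,0,-1],
    [0,0,-0.4,0,0,0,-0.1],
    [0,0,-0.4,0,0,0,-0.1],
    [0,0,-0.4,0,0,0,-0.1],
    [0,0,1,0,0,0,-0.1],
    [0,0,3,0,0,0,-0.1],
    [0,0,6,0,0,0,0],
    [0,0,10,0,0,0,0],
    [0,0,10,0,0,0,0],
  ],
)

```text
t: 12.25
ee_pos: [485.4, 329.8, 118.6]
orientation: [0.225, 3.125, 0.01]
ft_force: [0.8, 1.1, 1.0]
width: 44.0
grasp_force: 0.0
```

Run:
```python
from asc import *
o=ctrl.get_obs(); p=np.array(o['ee_pos']);print(o['t'],p,o['ft_force'],o['width'],o['grasp_force'])
c=get('scene'); im=c['image'].astype(int)
print('exp core top, bottom',proj(c,[482,327,56]),proj(c,[482,327,6]))
for r in range(170,222,2): print(r,''.join('R' if a-cc>18 and a<90 and a>g*1.5 else 'c' if a-cc>25 else '#' if max(a,g,cc)<45 else '+' if max(a,g,cc)<100 else '-' if max(a,g,cc)<165 else '.' for a,g,cc in im[r,140:230]))
```

```text
12.25 [485.40276427 329.78702495 118.6410101 ] [0.78065617 1.065085   1.00375902] 43.96043649275506 0.0
exp core top, bottom [190.30013878 191.42003266] [192.69214948 205.55036982]
170 ----++----.......................................................................---++++++
172 +----+----...........................................................................---++
174 --+-+-+----...............................................................................
176 -+-++----.................................................................................
178 ------....................................................................................
180 --................................................................----.-...----...........
182 .............................................................--------........---..........
184 ........................................--..............-----------..........---..........
186 .............................---------+++++--......------+++++++---..........---..........
188 ...........................-++++++++++++++++++------++++++++
[... 850 characters left out ...]
++++++++++++++----.................
208 ...........--++++++++++++++++++----------++++++++++++++++++++++++++++++--.................
210 ..........-+++++++++++++++++++++++++++++++++++++++++++++++++++++++++----..................
212 .........-+++++++++++++++++++++++++++++++++++++++++++++++++++++----.......................
214 .......--++++++++++++++++++++++++++++++++++++++++++++++++++---............................
216 ......--+++++++++++++++++++++++++++++++++++++++++++-------................................
218 .....--+++++++++++++++++++++++++++++++++++++++++++-.......................................
220 ...---++++++++++++++++++++++++++++++++++++++++++--........................................
```

Call:
servo_tool(
  increments=[
    [0.3,-4,1.9,0,0,0,0.5],
    [0.6,-8,1.9,0,0,0,1],
    [1,-12,1.9,0,0,0,1],
    [1.3,-16,1.9,0,0,0,1],
    [1.6,-20,1.9,0,0,0,1],
    [2,-24,1.9,0,0,0,1],
    [2.3,-27,1.9,0,0,0,1],
    [2.3,-28.5,1.9,0,0,0,1],
    [2.3,-28.5,1.9,0,0,0,1],
    [2.3,-28.5,1.9,0,0,0,1],
    [2.3,-28.5,1.9,0,0,0,1],
    [2.3,-28.5,1.9,0,0,0,1],
  ],
)

```text
t: 13.3
ee_pos: [504.4, 43.3, 130.5]
orientation: [-0.223, -3.133, -0.0]
ft_force: [0.1, -0.7, -0.5]
width: 87.8
grasp_force: 0.0
```

Run:
```python
from asc import *
o=ctrl.get_obs(); p=np.array(o['ee_pos']);print(o['t'],p,o['orientation'],o['ft_force'],o['width'])
w=get('wrist','sp.png'); np.save('sp.npy',w['image']); g=cv2.cvtColor(w['image'],cv2.COLOR_RGB2GRAY)
print(proj(w,[504.5,42,58.5]))
for r in range(146,240,2): print(r,''.join('%3d'%(v//3) for v in g[r,236:326:3]))
```

```text
13.3 [504.37383224  43.30128313 130.51683285] [-2.23149877e-01 -3.13309416e+00 -9.95800689e-05] [ 0.13727686 -0.65525235 -0.52304805] 87.7862957786913
[276.98631507 202.23534966]
146  64 64 62 61 75 75 75 74 74 74 74 74 75 74 74 34 33 32 32 33 33 33 34 33 33 33 33 41 74 74
148  61 61 60 72 75 75 75 74 74 74 74 75 75 75 76 36 33 32 32 33 32 33 33 33 33 33 33 40 74 74
150  74 69 74 75 75 75 74 74 73 74 75 75 75 65 69 33 32 33 33 33 32 32 33 33 33 33 33 32 74 73
152  75 75 75 75 75 74 74 73 73 72 57 45 36 33 32 18 22 26 31 33 32 33 32 33 33 33 33 31 75 74
154  75 75 75 75 75 75 74 74 62 40 37 37 36 37 36 16 16 17 18 29 33 32 32 33 33 33 33 30 74 75
156  75 76 76 75 75 75 72 47 36 39 32 27 31 29 31 15 12 14 17 17 25 32 33 33 33 33 32 31 74 73
158  75 63 63 41 39 74 42 38 31 19 30 39 40 40 41 19 17 14 13 13 16 21 33 33 32 33 32 31 60 59
160  39 32 32 33 33 32 20 17 17 18 22 20 40 40 41 18 18 17 17 14 13 17 25 33 32 33 32 32 31 31
162  34 34 34 34 30 18 14 16 19 18 18 17 36 40 40 27 18 17 16 17 14 14 16 29 32 32 32 32 32 32
164  34 33 34 33 19 14 16 18 18 18 18 18 19 40 39 27 17 17 17 16 1
[... 2843 characters left out ...]
12 19 28 33 32 32 32 32 32 32 32 32
226  32 38 32 32 31 31 37 32 30 23 17 15 16 26 20 24 29 34 23 30 33 33 32 33 32 32 32 31 32 32
228  59 69 36 57 57 59 69 36 58 58 57 54 42 45 47 57 61 66 51 32 33 33 33 32 33 32 32 31 32 32
230  73 73 71 72 72 72 72 71 73 73 72 73 71 70 71 72 72 73 72 33 33 32 32 32 32 32 32 33 33 32
232  72 72 71 71 71 72 72 72 72 72 71 71 71 71 72 72 72 72 73 35 32 32 32 32 33 32 32 32 31 32
234  72 72 71 71 72 72 72 73 72 72 71 71 71 71 72 71 72 72 73 35 32 32 32 32 32 32 32 32 32 32
236  72 71 71 70 71 72 72 72 72 72 71 71 70 71 71 71 71 71 72 36 32 33 32 33 32 32 32 32 32 32
238  71 72 72 71 71 72 72 72 71 72 70 71 71 72 71 71 71 72 72 51 32 33 33 32 32 33 32 32 32 32
```

Call:
servo_tool(
  increments=[
    [-0.4,-4,3,0,0,0,1],
    [-0.8,-8,3,0,0,0,1],
    [-1.2,-12,3,0,0,0,1],
    [-1.6,-16,3,0,0,0,1],
    [-2.2,-19,3,0,0,0,1],
    [-2.8,-21.5,3,0,0,0,1],
    [-2.8,-22.8,3,0,0,0,1],
    [-2.8,-22.8,3,0,0,0,1],
    [-2.8,-22.8,3,0,0,0,1],
    [-2.8,-22.8,3,0,0,0,1],
    [-2.8,-22.8,3,0,0,0,1],
    [-2.8,-22.8,3,0,0,0,1],
    [-2.8,-22.8,3,0,0,0,1],
  ],
)

```text
t: 14.43
ee_pos: [476.8, -184.7, 160.9]
orientation: [-0.223, -3.134, -0.0]
ft_force: [0.2, 0.0, 0.1]
width: 88.1
grasp_force: 0.0
```

```bash
cat > fit.py <<'E'
from asc import *
def ell(mask,box):
    m=np.zeros_like(mask); r0,r1,c0,c1=box; m[r0:r1,c0:c1]=mask[r0:r1,c0:c1]
    cs,_=cv2.findContours(m,cv2.RETR_EXTERNAL,cv2.CHAIN_APPROX_NONE); c=max(cs,key=cv2.contourArea)
    return cv2.fitEllipse(cv2.convexHull(c)),cv2.boundingRect(c)
E
python3 - <<'E'
from fit import *
im=np.load('sp.npy'); g=cv2.cvtColor(im,cv2.COLOR_RGB2GRAY)
print('turn',ell((g<80).astype(np.uint8)*(np.hypot(np.indices(g.shape)[0]-189,np.indices(g.shape)[1]-277)<46).astype(np.uint8),(140,235,230,330)))
o=ctrl.get_obs(); p=np.array(o['ee_pos']);print(o['t'],p,o['orientation'],o['ft_force'],o['width'])
w=get('wrist','roll.png'); im=w['image']; g=cv2.cvtColor(im,cv2.COLOR_RGB2GRAY); np.save('roll.npy',im)
print(proj(w,[476.5,-187,50]))
for r in range(140,250,4): print(r,''.join('%3d'%(v//3) for v in g[r,228:330:3]))
print(im[189,240:316:4].tolist())
E
```

```text
turn (((276.55126953125, 189.6863250732422), (77.20247650146484, 79.99432373046875), 88.11964416503906), (237, 151, 80, 77))
14.4333 [ 476.83125614 -184.7424696   160.86598168] [-2.22739289e-01 -3.13360885e+00 -1.29932382e-04] [0.16238626 0.0135659  0.09256177] 88.1369127151167
[276.08108967 189.19833197]
140  54 54 53 54 53 53 53 53 53 53 53 54 53 54 53 54 54 54 53 54 53 54 54 54 53 55 26 23 24 23 23 23 23 23
144  54 54 53 54 54 54 53 54 54 54 54 54 54 54 54 53 53 54 54 53 54 54 54 54 53 37 23 24 23 23 23 24 23 23
148  54 54 54 54 54 54 54 54 54 54 54 54 54 54 54 54 54 54 54 54 54 54 53 54 54 23 24 23 24 23 23 24 23 23
152  54 54 54 54 44 43 34 29 45 26 44 28 28 26 27 26 27 27 25 42 40 52 53 53 31 23 24 23 22 23 23 23 24 23
156  55 54 54 55 32 25 25 24 24 25 24 24 25 26 27 25 25 25 24 24 24 24 26 23 23 24 23 23 23 23 23 23 24 23
160  54 53 54 54 39 25 25 23 24 25 25 28 27 31 37 74 72 69 61 34 24 24 23 23 23 22 23 23 23 23 23 23 24 23
164  54 54 54 54 26 24 25 24 25 28 32 32 32 32 31 74 63 64 49 46 55 30 24 23 23 23 23 22 23 23 23 22 22 23
168  55 54 54 55 37 24 24 24 30 32 33 32 33 
[... 1776 characters left out ...]
36  54 54 55 54 54 54 54 55 54 53 53 53 53 53 54 53 53 53 53 53 54 54 54 53 54 54 53 52 53 53 54 52 47 47
240  54 54 54 53 54 54 55 54 54 54 54 54 54 54 54 53 54 53 54 54 53 54 53 53 53 54 54 54 50 39 27 27 27 26
244  54 54 55 54 54 54 54 54 55 55 55 54 54 54 54 54 53 53 54 53 53 53 53 53 53 53 54 41 28 28 29 28 27 26
248  54 55 55 54 55 54 54 54 54 54 54 54 54 54 53 53 53 53 54 54 53 53 53 53 53 53 53 29 30 29 29 27 26 26
[[111, 105, 96], [95, 89, 80], [103, 97, 85], [103, 97, 84], [104, 98, 86], [71, 57, 41], [58, 48, 36], [61, 50, 36], [68, 58, 47], [70, 60, 51], [62, 50, 38], [59, 46, 35], [60, 49, 36], [94, 87, 77], [102, 94, 84], [98, 91, 80], [101, 95, 83], [72, 68, 63], [72, 67, 64]]
```

Run:
```python
from fit import *
im=np.load('roll.npy'); g=cv2.GaussianBlur(cv2.cvtColor(im,cv2.COLOR_RGB2GRAY),(3,3),0)
I,J=np.indices(g.shape)
print('core',ell(((g<86)&(np.hypot(I-190,J-275)<21)).astype(np.uint8),(165,215,250,300)))
m=((g>=83)&(g<115)&(np.hypot(I-190,J-275)<31.5)).astype(np.uint8)
print('outer',ell(m,(150,230,240,312)))
s=np.load('sp.npy'); g2=cv2.GaussianBlur(cv2.cvtColor(s,cv2.COLOR_RGB2GRAY),(3,3),0)
for r in(185,189,193): print(g2[r,232:246].tolist(),g2[r,308:322].tolist())
print('cols', g2[146:158,277].tolist(), g2[218:232,277].tolist(), g2[218:232,268].tolist(),g2[218:232,286].tolist(),g2[146:158,268].tolist(),g2[146:158,286].tolist())
```

```text
core (((274.38336181640625, 188.6798858642578), (33.13881301879883, 34.87225341796875), 95.75272369384766), (257, 172, 35, 34))
outer (((274.3700866699219, 188.6689910888672), (59.630577087402344, 61.25139236450195), 90.79035186767578), (244, 159, 61, 59))
[100, 100, 100, 98, 89, 74, 60, 50, 46, 49, 53, 55, 55, 55] [47, 48, 48, 44, 37, 35, 41, 54, 73, 89, 96, 98, 98, 97]
[100, 100, 100, 99, 91, 75, 58, 47, 45, 49, 53, 55, 55, 55] [48, 48, 48, 45, 39, 36, 42, 55, 74, 89, 96, 97, 97, 97]
[99, 99, 100, 99, 92, 74, 57, 48, 46, 50, 53, 55, 55, 54] [48, 48, 48, 46, 41, 37, 40, 52, 70, 87, 95, 96, 96, 96]
cols [225, 226, 226, 220, 191, 143, 112, 110, 105, 93, 96, 113] [52, 53, 53, 53, 53, 57, 64, 69, 75, 97, 139, 182, 209, 216] [54, 54, 54, 54, 54, 53, 49, 46, 60, 104, 164, 204, 216, 215] [52, 52, 52, 52, 52, 51, 53, 70, 103, 147, 188, 213, 219, 219] [224, 225, 225, 225, 220, 195, 150, 118, 109, 101, 91, 99] [99, 99, 99, 98, 97, 91, 75, 59, 52, 48, 43, 42]
```

Call:
servo_tool(
  increments=[
    [-0.1,-0.2,-3,0,0,0,1],
    [-0.1,-0.2,-6,0,0,0,1],
    [-0.1,-0.2,-9,0,0,0,1],
    [-0.1,-0.2,-11.5,0,0,0,1],
    [-0.1,-0.2,-13,0,0,0,1],
    [-0.1,-0.2,-14,0,0,0,1],
    [-0.1,-0.2,-14.5,0,0,0,1],
    [-0.1,-0.2,-14.5,0,0,0,1],
    [-0.1,-0.2,-14.5,0,0,0,1],
  ],
)

```text
t: 15.23
ee_pos: [476.1, -187.8, 16.4]
orientation: [0.225, 3.133, -0.0]
ft_force: [0.4, -0.3, -0.4]
width: 88.2
grasp_force: 0.0
```

Run:
```python
from asc import *
o=ctrl.get_obs(); p=np.array(o['ee_pos']);print(o['t'],p,o['ft_force'],o['width'])
s=get('scene'); print(proj(s,[475,-188-50,0]),proj(s,[475,-188-50,40]),proj(s,[475,-188,50]))
asc('scene',245,312,305,375)
```

```text
15.2333 [ 476.13857645 -187.8329343    16.44157121] [ 0.37806032 -0.27454297 -0.40484403] 88.16798100216164
[357.02833121 303.91920266] [358.84061791 291.75288148] [340.02761755 277.94659807]
245 ...............+RR##++#++.........++####RRRRRRRRRRRRRRR+++#########+++
246 ................+RR+####++...........++###RRRRRRRRRRRR+++###########++
247 ................+RRRR####++............+####RRRRRRRRR++######++++###++
248 ................+RRRR#####++............+####RRRRRR+++######++++++++++
249 ................+RRRR####+++++..........++#####RRR+++###++++++++++++++
250 ................+RRR#####+++++++.........++######++++##++..+++++++++++
251 ................+RR#####+....++++.........++#######++#++...+++++++++++
252 ................+RR#####+.....++++.........++++#####++++...+++++++++++
253 ................+RR#####+.......+++.............+####++++.++++++++++++
254 ................+RR#####+........++++............+####++++++++++++++++
255 .................RR#####+.........+++++...........+####+++++++++++++++
256 ................+RR#####+.........++++++...........+####++++++++++++++
257 ....
[... 3416 characters left out ...]
++++++++++++++++.........
303 +++++..............................+++++++++++++++++++++++++..........
304 ++.................................++++++++++++++++++++++++...........
305 ...................................++++++++++++++++++++++.............
306 ....................................+++++.....++++++++++..............
307 ..................................................+++++...............
308 ....................................................+.................
309 ......................................................................
310 ......................................................................
311 ......................................................................
```

Call:
servo_tool(
  increments=[
    [0,0,-0.8,0,0,0,1],
    [0,0,-1.5,0,0,0,1],
    [0,0,-1.8,0,0,0,0.8],
    [0,0,-1.8,0,0,0,0.5],
    [0,0,-1.8,0,0,0,0.2],
    [0,0,-1.8,0,0,0,-0.2],
    [0,0,-1.8,0,0,0,-0.2],
    [0,0,-1.8,0,0,0,-0.2],
  ],
)

```text
t: 16.0
ee_pos: [475.8, -187.8, -2.0]
orientation: [0.225, 3.133, -0.0]
ft_force: [1.0, 0.5, -0.2]
width: 55.4
grasp_force: 30.0
```

Call:
servo_tool(
  increments=[
    [0,0,1.5,0,0,0,-0.2],
    [0,0,4,0,0,0,-0.2],
    [0,0,7,0,0,0,-0.2],
    [0.2,1,10,0,0,0,-0.2],
    [0.6,4,10,0,0,0,-0.2],
    [1,8,10,0,0,0,-0.2],
    [1.5,12,10,0,0,0,-0.2],
    [2,16,10,0,0,0,-0.2],
    [2.5,19,10,0,0,0,-0.2],
    [2.96,21.5,10,0,0,0,-0.2],
    [2.96,22.5,10,0,0,0,-0.2],
    [2.96,22.94,10,0,0,0,-0.2],
    [2.96,22.94,10,0,0,0,-0.2],
    [2.96,22.94,10,0,0,0,-0.2],
    [2.96,22.94,10,0,0,0,-0.2],
    [2.96,22.94,10,0,0,0,-0.2],
    [2.96,22.94,10,0,0,0,-0.2],
  ],
)

```text
t: 17.42
ee_pos: [505.2, 40.7, 97.9]
orientation: [-0.227, -3.133, 0.0]
ft_force: [0.1, -0.3, -1.6]
width: 55.5
grasp_force: 30.0
```

Run:
```python
from fit import *
o=ctrl.get_obs(); p=np.array(o['ee_pos']);print(o['t'],p,o['orientation'],o['ft_force'],o['width'],o['grasp_force'])
w=get('wrist','held.png'); im=w['image']; g=cv2.cvtColor(im,cv2.COLOR_RGB2GRAY)
for r in range(130,300,5): print(r,''.join('%3d'%(v//3) for v in g[r,215:340:4]))
```

```text
17.4167 [505.17799601  40.71822704  97.87719746] [-2.27465917e-01 -3.13328169e+00  1.39984992e-04] [ 0.06537875 -0.33336598 -1.55372789] 55.50214991826477 29.999532541260123
130  81 80 80 80 80 80 78 36 36 35 42 38 72 80 80 52 40 39 39 39 39 39 39 39 39 39 39 39 39 39 38 38
135  80 80 80 81 80 68 40 31 30 29 39 39 38 80 81 39 40 39 39 39 40 38 39 39 40 39 40 39 39 39 38 37
140  80 80 80 77 75 74 74 73 27 31 40 40 61 80 80 40 39 39 39 39 39 39 39 39 39 40 39 39 39 38 38 36
145  80 80 80 69 73 73 72 71 59 80 80 81 80 80 79 42 39 39 39 39 39 39 39 39 39 38 69 78 80 80 80 80
150  80 80 80 80 72 73 72 72 76 80 80 79 79 79 80 64 39 39 38 38 38 39 39 40 39 38 80 79 79 79 79 79
155  80 80 80 80 80 73 71 79 80 80 79 79 79 80 81 78 32 36 37 38 38 37 38 39 39 38 78 79 79 79 79 79
160  79 80 80 80 80 80 80 80 80 79 79 70 41 47 39 17 17 17 17 20 20 29 38 38 39 38 75 80 80 80 71 68
165  66 45 37 62 69 46 53 77 78 75 35 21 19 47 37 21 20 21 20 20 18 14 19 30 38 38 37 38 38 38 38 38
170  37 40 38 39 39 40 39 40 32 18 21 21 21 21 20 20 20 20 20 19 19 19 18 15 18 38 38 38 38 37 38 38
175  43 39 38 39 
[... 1807 characters left out ...]
0 10 37 37 34 37 36 34 37 24 24 19 17 18 18 18 18 18 18 18 18 19 24 26 36 34 35 37 35 35 38  6
270   9 21 37 38 37 33 36 37 31 25 18 17 18 18 18 18 18 18 18 18 17 16 19 24 33 37 36 35 35 37 35 10
275   9 31 34 37 37 34 35 37 23 22 17 18 18 18 19 18 18 18 18 18 17 17 16 23 23 37 33 34 37 35 34 19
280   9 28 35 34 38 36 35 36 23 19 17 17 18 19 18 18 18 18 18 18 17 17 17 21 23 37 33 35 38 36 34 24
285   7 20 34 36 38 36 35 37 23 19 17 18 18 18 18 18 18 18 17 18 17 17 17 22 23 37 34 33 37 37 34 14
290   7 15 35 37 36 33 34 37 26 24 17 17 18 18 19 18 18 18 17 18 17 18 16 24 28 37 35 34 36 37 36  8
295   8  7 39 37 35 36 37 36 36 24 21 17 18 18 19 18 18 18 18 19 18 17 22 24 37 36 37 36 34 35 36  6
```

Call:
servo_tool(
  increments=[
    [0,0,-1.5,0,0,0,-0.2],
    [0,0,-3,0,0,0,-0.2],
    [0,0,-3.6,0,0,0,-0.2],
    [0,0,-4,0,0,0,-0.2],
    [0,0,-4.3,0,0,0,-0.2],
    [0,0,-4.6,0,0,0,-0.2],
    [0,0,-4.9,0,0,0,-0.2],
    [0,0,-4.9,0,0,0,-0.2],
  ],
)

```text
t: 18.13
ee_pos: [505.2, 41.7, 48.7]
orientation: [-0.225, -3.133, 0.0]
ft_force: [0.0, 0.1, -1.1]
width: 55.2
grasp_force: 30.0
```

Call:
servo_tool(
  increments=[
    [0,0,-0.5,0,0,0,-0.2],
    [0,0,-1,0,0,0,-0.2],
    [0,0,-1.4,0,0,0,-0.2],
    [0,0,-1.8,0,0,0,-0.2],
    [0,0,-2.2,0,0,0,-0.2],
    [0,0,-2.5,0,0,0,-0.2],
    [0,0,-2.7,0,0,0,-0.2],
    [0,0,-2.7,0,0,0,-0.2],
    [0,0,-2.7,0,0,0,-0.2],
  ],
)

```text
t: 18.88
ee_pos: [505.2, 41.7, 21.8]
orientation: [-0.225, -3.133, 0.0]
ft_force: [-1.1, -0.7, -1.6]
width: 55.3
grasp_force: 30.0
```

Call:
servo_tool(
  increments=[
    [0,0,-0.2,0,0,0,-0.2],
    [0,0,-0.35,0,0,0,-0.2],
    [0,0,-0.35,0,0,0,-0.2],
    [0,0,-0.4,0,0,0,-0.2],
    [0,0,-0.4,0,0,0,-0.2],
  ],
)

```text
t: 19.3
ee_pos: [505.2, 41.7, 18.0]
orientation: [0.225, 3.133, 0.0]
ft_force: [-0.7, 0.4, 0.0]
width: 55.2
grasp_force: 30.0
```

Call:
servo_tool(
  increments=[
    [0,0,0,0,0,0,0.3],
    [0,0,0,0,0,0,0.6],
    [0,0,0,0,0,0,0.7],
    [0,0,0,0,0,0,0.7],
    [0,0,2,0,0,0,0.7],
    [0,0,5,0,0,0,0.7],
    [0,0,8,0,0,0,0.6],
    [0,0,11,0,0,0,0],
    [0,0,11,0,0,0,0],
    [0,0,11,0,0,0,0],
    [0,0,11,0,0,0,0],
  ],
)

```text
t: 20.22
ee_pos: [504.8, 41.7, 127.5]
orientation: [-0.225, -3.133, 0.0]
ft_force: [0.1, 0.0, -0.2]
width: 47.1
grasp_force: 0.0
```

Run:
```python
from fit import *
o=ctrl.get_obs(); p=np.array(o['ee_pos']);print(o['t'],p,o['ft_force'],o['width'])
w=get('wrist'); im=w['image']; g=cv2.GaussianBlur(cv2.cvtColor(im,cv2.COLOR_RGB2GRAY),(3,3),0); I,J=np.indices(g.shape)
print('exp top',proj(w,[504.5,41.7,70]))
for r in range(160,250,5): print(r,''.join('%3d'%(v//3) for v in g[r,215:340:4]))
s=get('side')
print(proj(s,[504.5,41.7,70]),proj(s,[504.5,41.7,20]))
asc('side',190,245,225,300)
cv2.imwrite('pics/c5.png',cv2.cvtColor(np.vstack([cv2.resize(s['image'][170:260,200:335],(675,300)),cv2.resize(im[100:240,140:420],(675,300))]),cv2.COLOR_RGB2BGR))
```

```text
20.2167 [504.80175476  41.67137124 127.50369953] [ 0.131512    0.02918638 -0.24665546] 47.071959504837615
exp top [278.56743729 207.06819637]
160  77 77 76 62 48 46 44 64 48 53 40 32 31 33 24 24 20 19 19 18 16 16 22 35 35 35 35 35 35 35 35 35
165  77 77 77 36 36 36 36 36 27 17 32 35 26 27 27 27 27 27 26 25 21 18 14 17 33 35 35 35 35 35 35 35
170  77 76 72 36 36 36 35 31 17 19 24 27 27 27 27 27 26 26 26 26 26 25 18 15 18 35 35 34 35 35 35 34
175  76 76 76 35 36 35 35 19 19 20 27 27 30 31 34 35 35 35 35 30 26 25 25 18 13 24 35 34 34 34 34 34
180  76 76 76 42 35 35 30 16 19 26 30 34 35 34 34 34 34 34 34 34 34 33 25 23 16 16 34 34 34 34 35 34
185  76 77 77 40 35 35 23 18 20 30 34 34 35 34 34 33 33 33 33 33 33 34 34 28 18 13 31 34 34 34 34 35
190  75 76 77 41 35 35 22 19 27 34 34 34 34 34 30 26 25 25 30 33 33 33 33 34 24 13 30 34 34 34 34 34
195  74 76 76 55 35 35 23 18 34 35 34 33 32 24 24 25 26 25 22 23 31 33 33 33 33 13 31 34 34 34 34 34
200  73 76 76 42 35 35 29 31 56 35 34 34 23 23 26 27 27 26 24 19 22 33 33 34 33 21 34 34 34 33 33 34
205  72 75 75 49 35 35 35 31 73 35 34 28 19 22 26
[... 4615 characters left out ...]
.....++++###+#+##++#++++++++++++.......................++++.
237 +.......++.++........++++++++#+++++++++++++++++........................++..
238 +.......++++.........++++++++++++++++++++++++++............................
239 +...................++++++++++++++++++++++++...............................
240 ++...................+++++++++++++.++......................................
241 ++...................++++++................................................
242 ++....................................................................++.++
243 .+...........................................................+..+++++++++++
244 ++..+++..............................................++.++++++++++++++..++.
```

View pics/c5.png

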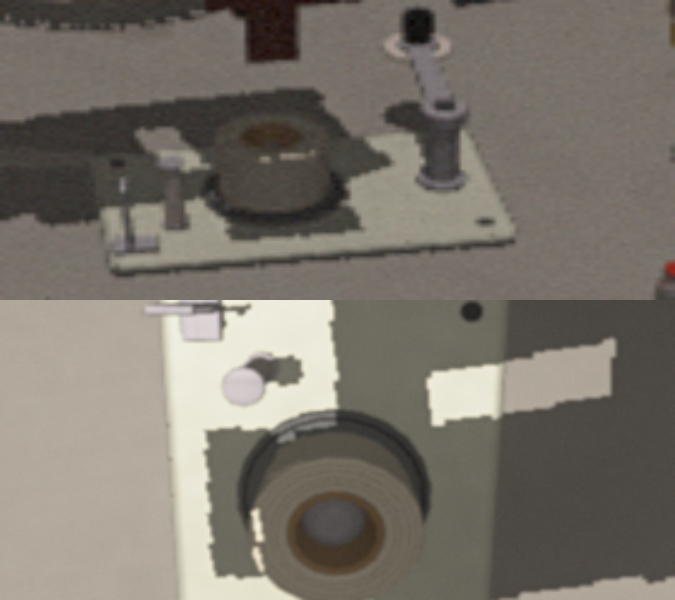

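The roll is flat on the turntable with the spindle tip inside the bore. The knob stands swung out where I left it. Now I'll re-grip it.

Call:
servo_tool(
  increments=[
    [2,1.5,0,0,0,-7,-0.2],
    [4,3,0,0,0,-14,-0.2],
    [6,4.5,0,0,0,-21,-0.2],
    [8,6,0,0,0,-28,-0.2],
    [10,7.3,0,0,0,-42,-0.2],
    [10,7.3,0,0,0,-56,-0.2],
    [10,7.3,0,0,0,-70,-0.2],
    [10,7.3,0,0,0,-89,-0.2],
    [10,7.3,0,0,0,-89,-0.2],
    [10,7.3,0,0,0,-89,-0.2],
    [10,7.3,0,0,0,-89,-0.2],
    [10,7.3,0,0,0,-89,-0.2],
    [10,7.3,0,0,0,-89,-0.2],
    [10,7.3,0,0,0,-89,-0.2],
    [10,7.3,0,0,0,-89,-0.2],
  ],
)

```text
t: 21.62
ee_pos: [604.6, 114.6, 126.7]
orientation: [-2.354, -2.079, 0.003]
ft_force: [0.3, 0.7, 0.7]
width: 35.2
grasp_force: 0.0
```

Run:
```python
from fit import *
o=ctrl.get_obs(); p=np.array(o['ee_pos']);print(o['t'],p,o['orientation'],o['ft_force'],o['width'])
s=get('side'); m=(s['image'].max(2)<40).astype(np.uint8); 
w=get('wrist'); im=w['image'];g=cv2.cvtColor(im,cv2.COLOR_RGB2GRAY)
kp=[604,113,110]; print(proj(w,kp),proj(w,[p[0],p[1],110]),proj(s,kp))
for r in range(180,290,4): print(r,''.join('%3d'%(v//3) for v in g[r,215:345:4]))
```

```text
21.6167 [604.59558744 114.60222382 126.67460017] [-2.35369249 -2.07920189  0.00262587] [0.28740548 0.74338416 0.68663687] 35.22348111750217
[276.04489455 231.06143591] [276.65872766 228.63075131] [282.90127382 172.46694443]
180  29 29 29 29 28 29 28 29 28 28 27 28 28 27 28 28 28 28 28 28 28 53 62 48 50 33 31 48 48 39 62 62 62
184  28 29 29 30 29 29 29 28 28 28 27 26 31 27 28 28 28 29 28 28 27 62 62 62 61 61 61 61 61 62 62 62 62
188  29 29 30 29 29 29 28 41 61 61 62 62 62 33 28 28 28 28 28 27 59 63 62 62 61 61 61 61 61 62 62 62 62
192  33 32 49 50 62 63 64 64 62 62 62 61 62 60 39 37 36 35 30 63 62 62 62 62 60 61 61 61 62 62 61 61 63
196  63 62 63 63 63 63 63 63 63 62 61 61 49 40 40 40 40 40 40 38 51 62 61 62 61 62 61 62 62 61 62 63 63
200  63 63 63 63 63 64 62 62 62 62 62 46 40 40 39 40 40 40 40 40 40 58 61 61 61 62 62 62 62 61 63 63 63
204  63 63 63 63 63 63 63 62 62 62 62 39 41 41 32 28 30 27 34 40 41 39 62 63 62 62 62 62 62 62 62 63 63
208  63 63 52 53 62 62 55 63 62 61 53 40 40 32 33 32 30 33 32 34 40 40 59 63 62 62 62 62 62 62 63 63 62
212  33 31 31 30 29 30 30 29 30 31 37 40 41 
[... 1335 characters left out ...]
9 80 80 80 80 80 39 70 71 70 65 75 80 80 77 60 63 64 15 14 15 16 16 15 28 62
268  44 16 15 16 16 15 15 18 80 80 79 79 80 32 69 70 70 63 65 80 80 76 62 63 64 14 13 15 16 15 15 14 62
272  16 15 16 16 15 14 14 16 79 79 79 79 42 41 70 70 69 59 80 80 80 76 63 64 64 13 14 14 16 14 14 15 30
276  15 14 16 15 15 13 14 13 79 79 80 80 70 46 70 70 69 59 71 80 80 75 63 63 64 13 13 13 15 15 15 15 14
280  15 14 14 15 15 14 13 11 79 78 79 80 70 50 69 69 69 59 76 80 80 75 63 63 64 12 14 13 15 15 14 14 14
284  14 14 15 15 13 13 14 25 79 79 78 79 78 52 69 69 67 55 79 79 80 74 63 63 64 15 13 12 13 14 14 14 13
288  14 14 14 15 13 12 13 48 79 79 78 79 80 52 69 69 68 63 79 79 79 72 63 63 63 26 13 13 13 15 13 13 13
```

Call:
servo_tool(
  increments=[
    [0,0,-2,0,0,0,-0.2],
    [0,0,-4,0,0,0,-0.2],
    [0,0,-5.4,0,0,0,-0.2],
    [0,0,-6,0,0,0,-0.2],
    [0,0,-6,0,0,0,-0.2],
    [0,0,-6,0,0,0,-0.6],
    [0,0,-6,0,0,0,-1],
    [0,0,-6,0,0,0,-1],
    [0,0,-6,0,0,0,-1],
  ],
)

```text
t: 22.47
ee_pos: [605.9, 114.9, 68.9]
orientation: [2.356, 2.077, 0.002]
ft_force: [-1.7, -0.9, 1.6]
width: 14.3
grasp_force: 30.0
```

Call:
servo_tool(
  increments=[
    [-0.4,0.07,0,0,0,2,-1],
    [-0.97,0.14,0,0,0,6,-1],
    [-2.02,0.16,0,0,0,13,-1],
    [-3.06,0.06,0,0,0,20,-1],
    [-4.09,-0.16,0,0,0,27,-1],
    [-5.08,-0.51,0,0,0,34,-1],
    [-6.02,-0.98,0,0,0,41,-1],
    [-6.9,-1.56,0,0,0,48,-1],
  ],
)

```text
t: 23.13
ee_pos: [536.9, 98.9, 68.9]
orientation: [1.298, 2.858, 0.002]
ft_force: [1.9, -4.1, 0.6]
width: 15.2
grasp_force: 30.0
```

Call:
servo_tool(
  increments=[
    [-0.8,-0.68,0,0,0,7,-1],
    [-1.5,-1.46,0,0,0,14,-1],
    [-2.11,-2.31,0,0,0,21,-1],
    [-2.61,-3.23,0,0,0,28,-1],
    [-2.9,-3.93,0,0,0,33,-1],
    [-3.13,-4.64,0,0,0,38,-1],
    [-3.23,-5.08,0,0,0,41,-1],
    [-3.3,-5.45,0,0,0,43,-1],
    [-3.3,-5.45,0,0,0,43,-1],
    [-3.3,-5.45,0,0,0,43,-1],
  ],
)

```text
t: 23.97
ee_pos: [503.3, 44.4, 68.8]
orientation: [0.172, 3.136, -0.0]
ft_force: [-2.1, -1.1, 6.0]
width: 14.7
grasp_force: 30.0
```

Call:
servo_tool(
  increments=[
    [0,-0.1,0,0,0,0,-1],
    [0,-0.2,0,0,0,0,-1],
    [0,-0.3,0,0,0,0,-1],
    [0,-0.3,0,0,0,0,-1],
    [0,-0.3,0,0,0,0,-1],
  ],
)

```text
t: 24.38
ee_pos: [502.9, 41.9, 68.7]
orientation: [-0.171, -3.137, -0.0]
ft_force: [-4.2, 0.9, 8.0]
width: 14.6
grasp_force: 30.0
```

Call:
servo_tool(
  increments=[
    [0,-0.1,0,0,0,0,-1],
    [0,-0.2,0,0,0,0,-1],
    [0,-0.2,0,0,0,0,-1],
    [0,-0.2,0,0,0,0,-1],
  ],
)

```text
t: 24.72
ee_pos: [502.8, 41.1, 68.7]
orientation: [-0.172, -3.136, -0.003]
ft_force: [-4.0, 9.1, 9.1]
width: 14.6
grasp_force: 30.0
```

Call:
servo_tool(
  increments=[
    [0,-0.1,0,0,0,0,-1],
    [0,-0.1,0,0,0,0,-1],
    [0,-0.1,0,0,0,0,-1],
    [0,-0.1,0,0,0,0,-1],
  ],
)

```text
t: 25.05
ee_pos: [502.8, 41.0, 68.7]
orientation: [-0.173, -3.136, -0.005]
ft_force: [-5.1, 14.1, 7.7]
width: 14.7
grasp_force: 30.0
```

Call:
servo_tool(
  increments=[
    [0,0,0,0,0,0,-0.2],
    [0,0,0,0,0,0,-0.1],
    [0,0,0,0,0,0,-0.1],
    [0,0,0,0,0,0,-0.1],
    [0,0,2,0,0,0,-0.1],
    [0,0,5,0,0,0,-0.1],
    [0,0,9,0,0,0,-0.1],
    [0,0,13,0,0,0,-0.1],
    [0,0,13,0,0,0,-0.1],
    [0,0,13,0,0,0,-0.1],
  ],
)

```text
t: 25.88
ee_pos: [505.0, 38.4, 200.2]
orientation: [0.171, 3.131, 0.001]
ft_force: [-1.3, -1.1, -0.4]
width: 39.2
grasp_force: 0.0
```

Run:
```python
from fit import *
o=ctrl.get_obs(); p=np.array(o['ee_pos']);print(o['t'],p,o['ft_force'],o['width'])
s=get('side'); print('closed knob exp',proj(s,[504.5,41.7,110]),proj(s,[504.5,41.7,92]))
m=(s['image'].max(2)<45).astype(np.uint8)
asc('side',185,215,235,300)
w=get('wrist','end.png'); g=cv2.cvtColor(w['image'],cv2.COLOR_RGB2GRAY)
for n,q in(('turn',[504.5,41.7,20]),('knob',[504.5,41.7,110]),('pivot',[588.7,30.6,88])): print(n,proj(w,q))
for r in range(150,300,5): print(r,''.join('%3d'%(v//3) for v in g[r,220:340:4]))
# unchanged bystanders: diff in side vs start
b=cv2.cvtColor(cv2.imread('pics/side0.png'),cv2.COLOR_BGR2RGB).astype(int)
d=(np.abs(s['image'].astype(int)-b).sum(2)>90).astype(np.uint8); d=cv2.morphologyEx(d,cv2.MORPH_OPEN,np.ones((3,3)))
n,l,st,c=cv2.connectedComponentsWithStats(d); print([x.tolist() for x in st[1:] if x[4]>15])
```

```text
25.8833 [505.02834179  38.41602464 200.16082024] [-1.32877245 -1.14032959 -0.38356615] 39.24293571332526
closed knob exp [252.88480091 196.60531209] [253.08763184 202.52159872]
185 .................................................................
186 .................................................................
187 .................................................................
188 .................................................................
189 .................................................................
190 .................................................................
191 .................................................................
192 .................................................................
193 .................................................................
194 .....................+++++++.....................................
195 ................++++++++++++.....................................
196 ...........+++++++###++++++++....................................
197 ...++.++++++++++######+++++++....................................
198 +++++++++
[... 4092 characters left out ...]
2 52 52 52 52 53 52 37  8  8  8  9
[[80, 0, 31, 10, 186], [246, 0, 30, 20, 420], [82, 10, 43, 27, 763], [240, 17, 5, 4, 19], [270, 33, 5, 4, 19], [249, 40, 21, 24, 291], [84, 45, 5, 4, 17], [112, 59, 9, 10, 74], [97, 62, 13, 21, 184], [229, 66, 41, 95, 2159], [270, 119, 5, 9, 34], [147, 122, 6, 6, 27], [0, 144, 16, 23, 165], [10, 149, 12, 19, 116], [27, 148, 24, 57, 901], [214, 161, 11, 9, 92], [16, 171, 5, 22, 84], [0, 185, 9, 20, 110], [257, 195, 12, 12, 104], [168, 197, 83, 43, 1799], [261, 208, 17, 14, 153], [0, 222, 5, 7, 28], [265, 230, 8, 7, 45], [89, 233, 19, 24, 365], [57, 237, 27, 15, 210], [76, 253, 13, 32, 314], [90, 258, 5, 7, 32], [266, 284, 12, 9, 92], [258, 295, 27, 18, 300]]
```

The knob is centred over the seated roll and the arm is at its stop. The core is still in the dish, and nothing else in the side view has moved.

```bash
python3 -c "
from workcell import ctrl
print(ctrl.close_job())"
```

```text
the job is handed in; nothing more can be done
None
```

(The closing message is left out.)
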